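Clear the spark stand and cap its argon port

TASK

Shut down the spark stand: first clear all the tested steel slugs off the plate into the yellow tray, since they stand in the way of turning a cap on the argon port. Then find the blue cap whose thread fits the port by trying them on and screwing clockwise, screw it down fully home on the flange, and put the caps that do not fit back into the black tray. Finally stand the brass reference standard on the spark opening to cover it; leave the spanner and the caliper where they are.

Things in the scene. Friction and masses are not known exactly. Their poses are not given: they have to be found in the camera images.
- stand: bench spectrometer, fixed: grey deck 320 x 300 mm with a steel plate (plate top 65 mm above the table); a white housing 142 mm tall along its far (+x) side, its face 185 mm from the port's axis; a steel sample clamp, swung up and back over the housing's top 85 mm to the left of the middle, reaches 250 mm above the table. Origin at table height; x points to the housing, y to the left.
- port (a point): point on the axis of the upright brass argon port, at the top of its flange (42 mm across, 6 mm thick, 71 mm above the table), 35 mm on the robot's side of the stand's origin. A cap is fully home when its rim rests on this flange, the cap's centre then being 38 mm above this point.
- port_tip (a point): the port's top, 57 mm above port: a cone 7 mm tall on a plain nose 22 mm across that guides a cap on; below, from 23 mm above the flange down, a coarse right-hand thread, 32 mm over the crests, two starts, 24 mm a turn. Any cap set over the nose slips down and at first rests on the thread, rim 4 to 18 mm above the flange.
- spark (a point): the spark opening: a black hole 14 mm across in a white ceramic disc 44 mm across, flush in the steel plate 95 mm beyond the port, towards the housing (housing face 90 mm from it). Point at its centre on the plate.
- standard_mid (a point): the brass reference standard with a red band, a cylinder 38 mm across and 56 mm tall, about 0.4 kg, standing on the plate's far right part. The point is its centre, z is its axis, up.
- cap_tray: black open tray for the caps, 210 x 210 mm outside, walls 4 mm thick and 20 mm tall, floor 4 mm thick, fixed. Origin at the centre of its underside, x and y along its sides. The caps start on a 90 mm square grid (45 mm either side of the centre in x and y, give or take 5 mm); some places may be empty.
- slug_tray: yellow open tray for tested slugs, 200 mm (x) by 250 mm (y) outside, walls 4 mm thick and 24 mm tall, floor 4 mm thick, fixed, empty at first. Origin at the centre of its underside.
- cap_a_mid (a point): a candidate screw cap, may be absent: blue, 52 mm across, 76 mm tall, about 0.25 kg, stood mouth down. Its top 17 mm is a solid round knurled head (grip there), below it an eight-sided skirt, a little narrower. Blind bore 59 mm deep, thread inside near the mouth. The caps look alike; only one of those present fits the port. Point: on the axis half-way up, 38 mm above the rim; z is the axis, up.
- cap_b_mid (a point): another candidate cap, outwardly like cap_a; same point and axes; may be absent. The cap that fits, turned clockwise seen from above, sinks steadily by 4 mm for each sixth of a turn until its rim is on the flange (at most three quarters of a turn) and stays where it is left.
- cap_c_mid (a point): another candidate cap, outwardly like cap_a; same point and axes; may be absent. A cap that does not fit jams or merely turns, its rim at least 9 mm above the flange; it can be lifted off (if jammed, turn it back first).
- cap_d_mid (a point): another candidate cap, outwardly like cap_a; same point and axes; may be absent.
- slug_1_mid (a point): a tested sample slug, dark steel, slightly tapered, 48 mm across the foot, 45 mm the top, 60 mm tall, about 0.5 kg, found standing on the stand's plate round the port; may be absent. The point is its centre, z is its axis.
- slug_2_mid (a point): another tested slug like slug_1; same point and axis; may be absent.
- slug_3_mid (a point): another tested slug like slug_1; same point and axis; may be absent.
- slug_4_mid (a point): another tested slug like slug_1; same point and axis; may be absent.
- spanner: steel spanner, 180 mm long, lying at the back left; bystander.
- caliper: steel caliper, 150 mm long, lying at the back right; bystander.

How it is judged:
On the way, in this order (a step that is already met when the one before it is completed fails the run):
1. all the tested slugs are in the yellow tray, off the stand (x of slug_1_mid in the frame of slug_tray between -0.096 and 0.096 m and y of slug_1_mid in the frame of slug_tray between -0.121 and 0.121 m and z of each of slug_1_mid, slug_2_mid, slug_3_mid, slug_4_mid in the frame of slug_tray below 0.055 m and x of slug_2_mid in the frame of slug_tray between -0.096 and 0.096 m and y of slug_2_mid in the frame of slug_tray between -0.121 and 0.121 m and x of slug_3_mid in the frame of slug_tray between -0.096 and 0.096 m and y of slug_3_mid in the frame of slug_tray between -0.121 and 0.121 m and x of slug_4_mid in the frame of slug_tray between -0.096 and 0.096 m and y of slug_4_mid in the frame of slug_tray between -0.121 and 0.121 m), for 0.2 s.
2. one cap is screwed fully home on the port (((horizontal distance between cap_a_mid and port below 0.004 m and z of cap_a_mid in the frame of port below 0.0405 m and angle between cap_a_mid's own z axis and vertical below 0.06 rad) or (horizontal distance between cap_b_mid and port below 0.004 m and z of cap_b_mid in the frame of port below 0.0405 m and angle between cap_b_mid's own z axis and vertical below 0.06 rad) or (horizontal distance between cap_c_mid and port below 0.004 m and z of cap_c_mid in the frame of port below 0.0405 m and angle between cap_c_mid's own z axis and vertical below 0.06 rad) or (horizontal distance between cap_d_mid and port below 0.004 m and z of cap_d_mid in the frame of port below 0.0405 m and angle between cap_d_mid's own z axis and vertical below 0.06 rad))), for 0.2 s.
3. the reference standard stands on the spark opening (horizontal distance between standard_mid and spark below 0.012 m and z of standard_mid in the frame of spark below 0.032 m and angle between standard_mid's own z axis and vertical below 0.1 rad), for 0.2 s.
At the end, for the whole second after the job is handed in: All slugs are inside the yellow tray; one cap is home on the port (axes within 4 mm, rim within 2.5 mm of the flange, upright within 0.06 rad), every other cap is in the black tray; the standard stands upright on the spark opening (within 12 mm, 0.1 rad), at rest (all of step 1 and all of step 3 and ((horizontal distance between cap_a_mid and port below 0.004 m and z of cap_a_mid in the frame of port below 0.0405 m and angle between cap_a_mid's own z axis and vertical below 0.06 rad) or (horizontal distance between cap_b_mid and port below 0.004 m and z of cap_b_mid in the frame of port below 0.0405 m and angle between cap_b_mid's own z axis and vertical below 0.06 rad) or (horizontal distance between cap_c_mid and port below 0.004 m and z of cap_c_mid in the frame of port below 0.0405 m and angle between cap_c_mid's own z axis and vertical below 0.06 rad) or (horizontal distance between cap_d_mid and port below 0.004 m and z of cap_d_mid in the frame of port below 0.0405 m and angle between cap_d_mid's own z axis and vertical below 0.06 rad)) and ((horizontal distance between cap_a_mid and port below 0.004 m and z of cap_a_mid in the frame of port below 0.0405 m and angle between cap_a_mid's own z axis and vertical below 0.06 rad) or (x of cap_a_mid in the frame of cap_tray between -0.1 and 0.1 m and y of cap_a_mid in the frame of cap_tray between -0.1 and 0.1 m and z of cap_a_mid in the frame of cap_tray below 0.06 m)) and ((horizontal distance between cap_b_mid and port below 0.004 m and z of cap_b_mid in the frame of port below 0.0405 m and angle between cap_b_mid's own z axis and vertical below 0.06 rad) or (x of cap_b_mid in the frame of cap_tray between -0.1 and 0.1 m and y of cap_b_mid in the frame of cap_tray between -0.1 and 0.1 m and z of cap_b_mid in the frame of cap_tray below 0.06 m)) and ((horizontal distance between cap_c_mid and port below 0.004 m and z of cap_c_mid in the frame of port below 0.0405 m and angle between cap_c_mid's own z axis and vertical below 0.06 rad) or (x of cap_c_mid in the frame of cap_tray between -0.1 and 0.1 m and y of cap_c_mid in the frame of cap_tray between -0.1 and 0.1 m and z of cap_c_mid in the frame of cap_tray below 0.06 m)) and ((horizontal distance between cap_d_mid and port below 0.004 m and z of cap_d_mid in the frame of port below 0.0405 m and angle between cap_d_mid's own z axis and vertical below 0.06 rad) or (x of cap_d_mid in the frame of cap_tray between -0.1 and 0.1 m and y of cap_d_mid in the frame of cap_tray between -0.1 and 0.1 m and z of cap_d_mid in the frame of cap_tray below 0.06 m)) and linear speed of standard below 0.02 m/s); the robot touches nothing.
It fails at once if the spanner or the caliper is moved more than 40 mm (distance of any of spanner, caliper from where it was at the start of the episode above 0.04 m).
Of cap_a, cap_c only 1 to 1 are there at a start; the rules pass over those that are not, and their reading is None.
Of slug_1, slug_2, slug_3, slug_4 only 3 to 4 are there at a start; the rules pass over those that are not, and their reading is None.
At some moment in a run one of slug_1, slug_2, slug_3, slug_4 may be knocked a few centimetres aside while the robot is not near it.
It also fails if it takes over 210 s, if anything falls off the work surface, if the arm or the gripper's body presses on something with over 40 N, if the wrist force passes 120 N, or if a joint passes its speed limit or range.

ROBOT

A 6-joint arm with a two-finger parallel gripper is mounted at the origin on the work surface. World frame = base frame: x ahead of the robot, y to its left, z up, the work surface at z = 0. Lengths are in m, angles in rad, forces in N, time in s.
With the tool pointing down it reaches from about 0.4 to 0.825 m from the base axis. Payload 7 kg.
Tool frame: the origin (TCP) lies midway between the tips of the shut fingers; the grasp point (between the pads) lies 19 mm behind it (arm.grip_point_offset is the distance from the TCP to the grasp point, in m); z points along the fingers, y is the line along which they close (so a half turn about z gives the same grasp; the last joint's range is limited). The gripper opens to 88 mm and grips with 3 to 60 N. Pads are 19 mm wide; open, the fingers measure 130 mm over their backs; the gripper's body (78 mm by 193 mm) begins 47 mm behind the grasp point.
Start: joints at [1.478, 0.359, 0.012, 0, -1.224, -0.288], TCP at [0.251, 0.627, 0.227] pointing down, gripper open.
Joint ranges: [-3.07, 3.07], [-1.43, 2.12], [-1.02, 1.25], [-3.03, 1.67], [-3.05, -0], [-3.03, 3.03]. Speed limits (rad/s): [2.39, 2.39, 3.01, 3.14, 3.14, 3.14].

INTERFACE

Orientations are given as a unit quaternion [w, x, y, z].
In Python, from station import arm gives the robot as it stands.
- The arm moves only by the tool jog_arm, never from a script. Its argument "moves" is a list that holds one entry, the list of rows, each a list of 7 numbers: the shift along the tool's x, y, z in mm, then the turn, a rotation vector about the tool's x, y, z in degrees, then the closure, from 0 (fully open) to 1 (shut). A call has 1 to 5 rows; each row shifts and turns the commanded pose from where the row before left it, along the tool's axes as they then stand; what a row does not reach is not made up. A row lasts 1/12 s, in which the tool goes at most 41.7 mm and 7.16 degrees, less where a joint would pass 70% of its speed; a pose out of reach is approached as far as the arm can. A call is refused whole if a number of a shift passes 41.7 or a number of a turn 7.16, either way. A call with a gripper value outside its range is refused whole. The fingers move at their own pace and stop on an object; the grip force is fixed at half the most. Time passes only in rows, so rows that do not move let the fingers close. It gives the time, the measured TCP pose, the force, the opening and the grip force at its end, in the units of the state.
- arm.get_state(): the state, without advancing time (a new reading comes with each control period).
- arm.capture(name): name is "side" or "top"; returns the picture (420x560x3 uint8, red, green, blue); there is no depth.
- arm.camera_info(name): a dict with "K" (3x3 intrinsics, pixels), "rvec" (rotation vector, rad) and "tvec" (3), from world to camera coordinates, as OpenCV has them. Camera axes: x right, y down, z forward; pixel columns grow to the right and rows downward; lengths in m; the calibration is good to about 2 mm. A picture is of the moment at which its call begins. camera_info takes no time and is no camera call.
- arm.sign_off(): hands the job in; it is judged then, once.
The state is a dict: "t": time; "qpos": joint angles; "dq": joint speeds; "tau": joint torques, N m; "position": TCP position; "tool_rot": TCP orientation; "contact_force": force on the tool from outside, world axes, zero at the start; "ft_torque": the same for the moment, N m; "finger_gap": finger opening in m; "grip_force": force on a finger pad.
Only numpy, scipy, OpenCV 4.12 (cv2) and the standard library are available. Lean on these libraries where they do the work, as an engineer would, in place of code of your own. Each camera call takes 0.05 s, during which the arm holds its last target. There are 200 camera calls.

## Working session

There is one attempt and no reset: what is moved stays moved. The work goes in short steps, Python scripts to look and compute and a tool call to move; the robot and the scene stay as the last step left them, time stands still between calls to the robot, and variables do not carry over. Pictures are saved under pics/ and viewed, at most 14 in all, crops included, and the job is handed in when it is done.

Besides the shell and the picture viewer there is one more tool, called after ">>>" as name(argument=value, ...), one argument or row to a line, values as JSON. jog_arm: Moves the arm, as the interface text tells. Its arguments: {"type":"object","properties":{"moves":{"type":"array"}},"required":["moves"]}

```bash
mkdir -p pics; ls; python3 - <<'E'
from station import arm
import cv2
for n in ("side","top"):
    cv2.imwrite(f"pics/{n}0.png",arm.capture(n)[:,:,::-1]); i=arm.camera_info(n); print(n,i)
s=arm.get_state(); print(s)
E
```

```text
pics
side {'K': array([[422.68138383,   0.        , 283.69357492],
       [  0.        , 422.68138383, 214.09297497],
       [  0.        ,   0.        ,   1.        ]]), 'rvec': array([ 2.39994827, -0.36588614,  0.15321316]), 'tvec': array([-0.56385787,  0.19494292,  1.06001632])}
top {'K': array([[413.8661684 ,   0.        , 281.67934897],
       [  0.        , 413.8661684 , 208.08887818],
       [  0.        ,   0.        ,   1.        ]]), 'rvec': array([ 2.1869111 , -2.19392325,  0.11993277]), 'tvec': array([-0.01306206,  0.5696725 ,  1.20274247])}
{'t': 0.1, 'qpos': array([ 1.47811762e+00,  3.59307500e-01,  1.11465823e-02, -2.78704450e-04,
       -1.22407680e+00, -2.88104230e-01]), 'dq': array([-0.00154882,  0.00010839,  0.00262785,  0.0003604 ,  0.00060281,
       -0.00034635]), 'tau': array([-4.99848138e-04, -5.84165275e+01,  2.93749988e+01,  7.01554075e+00,
        1.01995678e-02, -4.62542789e-05]), 'position': array([0.2507333 , 0.62624309, 0.22572506]), 'tool_rot': array([ 7.30040713e-04,  9.81920983e-01, -1.89289847e-01, -6.00913722e-05]), 'contact_force': array([-0.40530063,  0.10523965,  0.29494551]), 'ft_torque': array([-0.06100605,  0.01456417, -0.02708071]), 'grip_force': 0.0, 'finger_gap': 0.08751965897045018}
```

View pics/top0.png

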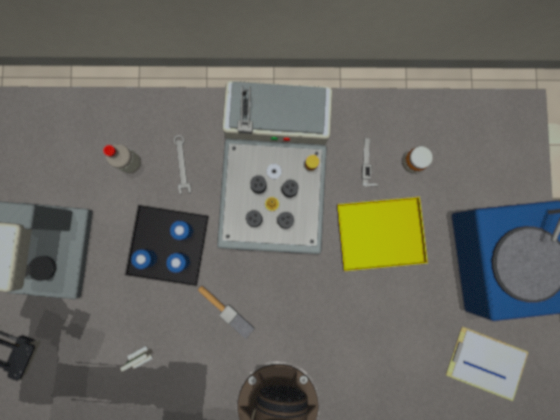

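View pics/side0.png

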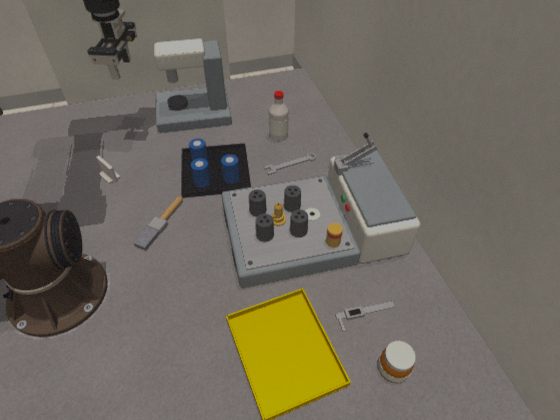

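The top view shows four slugs at about (259,184), (290,188), (254,218) and (285,220), with the port at (272,203). The spark is at (274,171), the standard at (312,162), and the caps at (179,230), (141,259) and (176,263). The yellow tray is centred near (382,234). The side view shows the same layout and confirms three caps and four slugs.

```bash
cat > h.py <<'E'
import numpy as np, cv2
from station import arm
from scipy.spatial.transform import Rotation as R
def cast(n,u,v,z):
    i=arm.camera_info(n); M=cv2.Rodrigues(i["rvec"])[0]; c=-M.T@i["tvec"]
    d=M.T@np.linalg.inv(i["K"])@np.array([u,v,1.]); return (c+d*(z-c[2])/d[2])[:2]
def proj(n,p):
    i=arm.camera_info(n); return cv2.projectPoints(np.array([p],float),i["rvec"],i["tvec"],i["K"],None)[0].ravel()
def blobs(mask,amin=20):
    n,_,s,c=cv2.connectedComponentsWithStats(mask.astype(np.uint8)*255)
    return [(np.round(c[k],1).tolist(),s[k].tolist()) for k in range(1,n) if s[k,4]>=amin]
def st():
    s=arm.get_state(); w=s["tool_rot"]; X=R.from_quat(w,scalar_first=True).as_matrix()
    print("t%.2f"%s["t"],"pos",np.round(s["position"]*1000,1),"yaw %.1f"%np.degrees(np.arctan2(X[1,0],X[0,0])),"tilt",np.round(X[:2,2],3),"F",np.round(s["contact_force"],1),"gap %.1f"%(s["finger_gap"]*1e3),"q6 %.2f q1 %.2f"%(s["qpos"][5],s["qpos"][0])); return s
E
python3 - <<'E'
from h import *
for n in ("top","side"):
    im=cv2.imread(f"pics/{n}0.png"); hsv=cv2.cvtColor(im,cv2.COLOR_BGR2HSV); H,S,V=cv2.split(hsv)
    print(n)
    print("blue",[b for b in blobs((H>100)&(H<125)&(S>120)&(V>60)) if b[0][0]<420])
    print("yel",blobs((H>15)&(H<34)&(S>140)&(V>70)))
    print("dark",[b for b in blobs((V<85)&(S<90),60) if b[1][4]<3000])
im=cv2.imread("pics/top0.png");H,S,V=cv2.split(cv2.cvtColor(im,cv2.COLOR_BGR2HSV))
c=max(cv2.findContours(((H>24)&(H<34)&(S>140)).astype(np.uint8),0,2)[0],key=cv2.contourArea)
b=cv2.boxPoints(cv2.minAreaRect(c));print("slugtray",[cast("top",*p,.02).round(3) for p in b])
c=[c for c in cv2.findContours((V<45).astype(np.uint8),0,2)[0] if cv2.contourArea(c)>300]
for k in c:
    r=cv2.minAreaRect(k);print(r)
a=cv2.resize(im[70:300,110:440],None,fx=2.4,fy=2.4,interpolation=2);cv2.imwrite("pics/crop.png",a)
E
```

```text
top
blue [([179.9, 230.0], [170, 221, 20, 19, 231]), ([141.1, 258.8], [131, 249, 21, 20, 247]), ([176.2, 262.3], [166, 253, 21, 20, 244])]
yel [([311.6, 162.2], [306, 156, 12, 14, 134]), ([381.4, 233.5], [337, 197, 90, 74, 5618]), ([271.6, 203.5], [266, 198, 12, 12, 115])]
dark [([549.3, 3.0], [536, 0, 24, 10, 119]), ([244.7, 104.0], [242, 91, 6, 26, 111]), ([242.4, 135.6], [226, 131, 31, 9, 148]), ([272.3, 139.7], [257, 137, 32, 6, 83]), ([307.2, 141.3], [292, 139, 33, 5, 90]), ([133.4, 164.2], [123, 154, 18, 19, 182]), ([406.2, 164.8], [402, 155, 14, 18, 80]), ([258.3, 185.0], [252, 177, 14, 17, 196]), ([289.4, 188.9], [281, 181, 16, 17, 198]), ([41.1, 244.0], [13, 204, 60, 86, 2923]), ([458.1, 261.0], [447, 208, 44, 113, 578]), ([84.3, 254.5], [76, 210, 17, 88, 485]), ([254.1, 218.9], [247, 212, 15, 15, 169]), ([284.8, 220.3], [278, 213, 15, 15, 164]), ([513.8, 261.9], [492, 227, 68, 75, 518])]
side
blue [([199.0, 163.3], [189, 139, 20, 48, 565]), ([229.7, 168.1], [221, 154, 18, 29, 327])]
yel [([278.5, 215.1], [272, 204, 14, 21, 192]), ([334.5, 228.9], [328, 223, 14, 13, 139]), (
[... 328 characters left out ...]
, 33, 30, 132]), ([214.3, 170.9], [181, 143, 70, 55, 2109]), ([359.9, 157.4], [347, 147, 30, 20, 97]), ([339.1, 169.5], [334, 163, 16, 12, 69]), ([295.4, 211.4], [284, 186, 24, 51, 819]), ([260.8, 215.8], [249, 190, 25, 52, 839]), ([152.3, 238.2], [134, 223, 34, 28, 112]), ([295.5, 270.4], [231, 242, 130, 46, 1274])]
slugtray [array([ 0.582, -0.178]), array([ 0.606, -0.433]), array([ 0.406, -0.445]), array([ 0.384, -0.194])]
((277.0611877441406, 394.21209716796875), (39.61759948730469, 70.99044799804688), 87.95458984375)
((17.0, 357.0), (42.0, 34.0), 90.0)
((42.5, 267.5), (21.0, 25.0), 90.0)
((165.75306701660156, 244.81297302246094), (70.56061553955078, 69.22554779052734), 8.530765533447266)
```

View pics/crop.png

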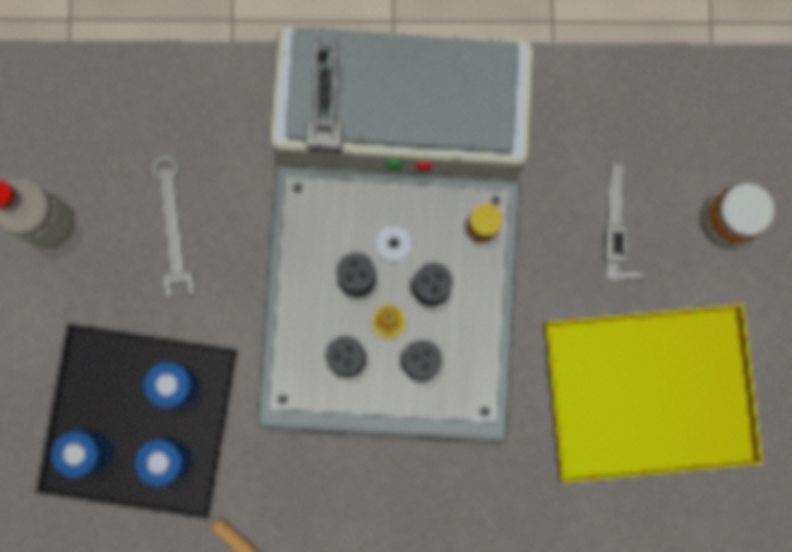

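The crop shows the slug tops at about (357,272), (433,283), (347,356) and (422,359), the spark at (393,243), and the white cap-top centres at (167,385), (74,454) and (158,463). Next I'll convert these to world coordinates.

```bash
python3 - <<'E'
from h import *
f=lambda u,v:(110+u/2.4,70+v/2.4)
i=arm.camera_info("top");M=cv2.Rodrigues(i["rvec"])[0];print("cam",-M.T@i["tvec"])
for n,p in dict(A=(258.3,185),B=(289.4,188.9),C=(254.1,218.9),D=(284.8,220.3)).items(): print("slug",n,cast("top",*p,.095).round(4))
for n,p in dict(A=(357,270),B=(433,281),C=(347,354),D=(422,357)).items(): print("slugtop",n,cast("top",*f(*p),.125).round(4))
print("port",cast("top",271.6,203.5,.085).round(4),"spark",cast("top",*f(393,243),.065).round(4))
print("stdtop",cast("top",311.6,162.2,.115).round(4))
for p in ((167,385),(74,454),(158,463)): print("cap",cast("top",*f(*p),.08).round(4))
for p in ((179.9,230),(141.1,258.8),(176.2,262.3)): print("capblob",cast("top",*p,.07).round(4))
b=cv2.boxPoints(((165.75,244.8),(70.56,69.2),8.53));print("captray",[cast("top",*p,.015).round(3) for p in b],cast("top",165.75,244.8,.012))
print("stand corners",[cast("top",*f(*p),.065).round(3) for p in ((278,172),(518,182),(262,428),(503,437))])
# side
for n,p in dict(port=(278.5,215.1,.1),std=(334.5,228.9,.115),A=(293,197,.1)).items(): print(n,cast("side",*p).round(4))
print("side slugs top", [cast("side",*p,.125).round(4) for p in ((292,190),(257,195),(299,215),(264,220))])
E
```

```text
cam [0.46662152 0.01631687 1.24630853]
slug A [0.6287 0.0522]
slug B [ 0.6176 -0.035 ]
slug C [0.5336 0.0638]
slug D [ 0.5295 -0.0216]
slugtop A [0.6314 0.05  ]
slugtop B [ 0.6187 -0.0364]
slugtop C [0.5357 0.0613]
slugtop D [ 0.5321 -0.0235]
port [0.5775 0.015 ] spark [0.6729 0.0086]
stdtop [ 0.6896 -0.0962]
cap [0.5028 0.2726]
cap [0.4235 0.3783]
cap [0.4126 0.2815]
capblob [0.5043 0.274 ]
capblob [0.4241 0.3807]
capblob [0.4138 0.2828]
captray [array([0.379, 0.441]), array([0.579, 0.417]), array([0.548, 0.21 ]), array([0.347, 0.238])] [0.46266626 0.32747916]
stand corners [array([0.759, 0.147]), array([ 0.748, -0.143]), array([0.452, 0.164]), array([ 0.44 , -0.121])]
port [ 5.76e-01 -4.00e-04]
std [ 0.6924 -0.0976]
A [0.6328 0.0504]
side slugs top [array([0.6302, 0.0533]), array([0.5359, 0.0627]), array([ 0.6193, -0.0362]), array([ 0.5299, -0.0262])]
```

>>> jog_arm(
  moves=[
    [[0,0,0,0,0,-7.1,0.25],[0,0,0,0,0,-7.1,0.25],[0,0,0,0,0,-7.1,0.25],[0,0,0,0,0,-0.5,0.25],[0,0,0,0,0,0,0.25]],
  ],
)

```text
t: 0.52
position: [0.2508, 0.6264, 0.2261]
tool_rot: [0.0, 1.0, -0.002, -0.0]
contact_force: [-0.3, 1.2, -0.3]
finger_gap: 0.0669
grip_force: 0.0
```

>>> jog_arm(
  moves=[
    [[22,34,0,0,0,0,0.25],[22,34,0,0,0,0,0.25],[22,34,0,0,0,0,0.25],[22,34,0,0,0,0,0.25],[22,34,0,0,0,0,0.25]],
  ],
)

```text
t: 0.93
position: [0.3614, 0.4549, 0.2265]
tool_rot: [0.0, 1.0, -0.002, -0.0]
contact_force: [0.7, -0.1, -0.4]
finger_gap: 0.0655
grip_force: 0.0
```

>>> jog_arm(
  moves=[
    [[22,34,0,0,0,0,0.25],[22,34,0,0,0,0,0.25],[22,34,0,0,0,0,0.25],[22,34,0,0,0,0,0.25],[22,34,0,0,0,0,0.25]],
  ],
)

```text
t: 1.35
position: [0.4714, 0.2847, 0.2268]
tool_rot: [-0.0, 1.0, -0.002, 0.0]
contact_force: [0.7, 1.7, -1.6]
finger_gap: 0.0654
grip_force: 0.0
```

>>> jog_arm(
  moves=[
    [[22,34,0,0,0,0,0.25],[22,34,0,0,0,0,0.25],[22,34,0,0,0,0,0.25],[22,34,0,0,0,0,0.25],[0,0,0,0,0,0,0.25]],
  ],
)

```text
t: 1.77
position: [0.5611, 0.1453, 0.2262]
tool_rot: [0.001, 1.0, -0.005, -0.0]
contact_force: [-0.1, 1.9, 0.9]
finger_gap: 0.0657
grip_force: 0.0
```

```bash
python3 -c "
from h import *
s=st()"
```

```text
t1.77 pos [561.1 145.3 226.2] yaw -0.5 tilt [-0.    -0.001] F [-0.1  1.9  0.9] gap 65.7 q6 0.97 q1 0.59
```

>>> jog_arm(
  moves=[
    [[23,31,0,0,0,0,0.25],[23,31,0,0,0,0,0.25],[23,31,0,0,0,0,0.25],[0,0,0,0,0,0,0.25],[0,0,36,0,0,0,0.25]],
  ],
)

```text
t: 2.18
position: [0.6327, 0.056, 0.1965]
tool_rot: [-0.001, 1.0, -0.003, 0.005]
contact_force: [3.6, 1.7, 0.4]
finger_gap: 0.0659
grip_force: 0.0
```

>>> jog_arm(
  moves=[
    [[0,0,36,0,0,0,0.25],[0,0,30,0,0,0,0.25],[0,0,30,0,0,0,0.25],[0,0,12,0,0,0,0.25],[0,0,0,0,0,0,0.25]],
  ],
)

```text
t: 2.6
position: [0.6256, 0.0569, 0.0792]
tool_rot: [0.001, 1.0, -0.002, -0.003]
contact_force: [-0.1, -0.8, -0.5]
finger_gap: 0.066
grip_force: 0.0
```

>>> jog_arm(
  moves=[
    [[0,0,0,0,0,0,1],[0,0,0,0,0,0,1],[0,0,0,0,0,0,1],[0,0,0,0,0,0,1],[0,0,0,0,0,0,1]],
  ],
)

```text
t: 3.02
position: [0.6286, 0.0574, 0.0846]
tool_rot: [-0.0, 1.0, -0.0, 0.001]
contact_force: [-1.1, -2.8, 7.5]
finger_gap: 0.0458
grip_force: 30.1
```

>>> jog_arm(
  moves=[
    [[0,0,-15,0,0,0,1],[0,0,-35,0,0,0,1],[0,0,-35,0,0,0,1],[0,0,-25,0,0,0,1],[-8,20,0,0,0,0,1]],
  ],
)

```text
t: 3.43
position: [0.6239, 0.0404, 0.1991]
tool_rot: [-0.001, 1.0, 0.001, 0.005]
contact_force: [2.4, -0.2, -3.2]
finger_gap: 0.0461
grip_force: 29.9
```

>>> jog_arm(
  moves=[
    [[-8,38,0,0,0,0,1],[-8,38,0,0,0,0,1],[-8,38,0,0,0,0,1],[-8,38,0,0,0,0,1],[-8,38,0,0,0,0,1]],
  ],
)

```text
t: 3.85
position: [0.5786, -0.1535, 0.1926]
tool_rot: [-0.0, 1.0, -0.0, 0.0]
contact_force: [1.0, -0.3, -3.7]
finger_gap: 0.0456
grip_force: 29.9
```

>>> jog_arm(
  moves=[
    [[-8,38,0,0,0,0,1],[-8,38,0,0,0,0,1],[-8,38,0,0,0,0,1],[-8,38,0,0,0,0,1],[-8,38,0,0,0,0,1]],
  ],
)

```text
t: 4.27
position: [0.5387, -0.3437, 0.1925]
tool_rot: [-0.0, 1.0, -0.0, 0.0]
contact_force: [1.3, -0.4, -4.2]
finger_gap: 0.0459
grip_force: 29.9
```

>>> jog_arm(
  moves=[
    [[0,20,10,0,0,0,1],[0,0,30,0,0,0,1],[0,0,0,0,0,0,1],[0,0,0,0,0,0,1]],
  ],
)

```text
t: 4.6
position: [0.5378, -0.3618, 0.1508]
tool_rot: [-0.001, 1.0, -0.001, -0.002]
contact_force: [0.2, 0.1, -3.0]
finger_gap: 0.0458
grip_force: 29.9
```

```bash
python3 -c "
from h import *
s=st()"
```

```text
t4.60 pos [ 537.8 -361.8  150.8] yaw -0.1 tilt [-0.004  0.002] F [ 0.2  0.1 -3. ] gap 45.8 q6 1.86 q1 -0.29
```

>>> jog_arm(
  moves=[
    [[0,0,35,0,0,0,1],[0,0,35,0,0,0,1],[0,0,30,0,0,0,1],[0,0,16,0,0,0,1],[0,0,6,0,0,0,1]],
  ],
)

```text
t: 5.02
position: [0.539, -0.361, 0.029]
tool_rot: [-0.001, 1.0, 0.0, -0.001]
contact_force: [-0.8, 0.3, -3.8]
finger_gap: 0.0456
grip_force: 29.9
```

>>> jog_arm(
  moves=[
    [[0,0,0,0,0,0,1],[0,0,0,0,0,0,0.2],[0,0,0,0,0,0,0.2],[0,0,0,0,0,0,0.2],[0,0,-25,0,0,0,0.2]],
  ],
)

```text
t: 5.43
position: [0.5379, -0.3615, 0.0534]
tool_rot: [-0.001, 1.0, -0.0, -0.002]
contact_force: [-1.1, 0.4, -0.7]
finger_gap: 0.0659
grip_force: 0.0
```

>>> jog_arm(
  moves=[
    [[0,0,-35,0,0,0,0.2],[0,0,-35,0,0,0,0.2],[0,0,-35,0,0,0,0.2],[0,0,-20,0,0,0,0.2],[0,0,0,0,0,0,0.2]],
  ],
)

```text
t: 5.85
position: [0.5427, -0.3642, 0.1889]
tool_rot: [0.003, 1.0, 0.0, 0.006]
contact_force: [1.1, -0.5, 0.6]
finger_gap: 0.0699
grip_force: 0.0
```

```bash
cat >> h.py <<'E'
def slugs():
    for n in("top",):
        im=arm.capture(n)[:,:,::-1]; H,S,V=cv2.split(cv2.cvtColor(im,cv2.COLOR_BGR2HSV))
        for b in blobs((V<85)&(S<90),60):
            x,y=cast(n,*b[0],.095)
            if b[1][4]<400 and .46<x<.72 and -.13<y<.14: print(n,b,np.round([x+.001,y-.001],4))
    return im
E
python3 - <<'E'
from h import *
st(); im=slugs(); cv2.imwrite("pics/t1.png",im)
E
```

```text
t5.85 pos [ 542.7 -364.2  188.9] yaw 0.0 tilt [ 0.011 -0.005] F [ 1.1 -0.5  0.6] gap 69.9 q6 1.86 q1 -0.29
```

View pics/t1.png

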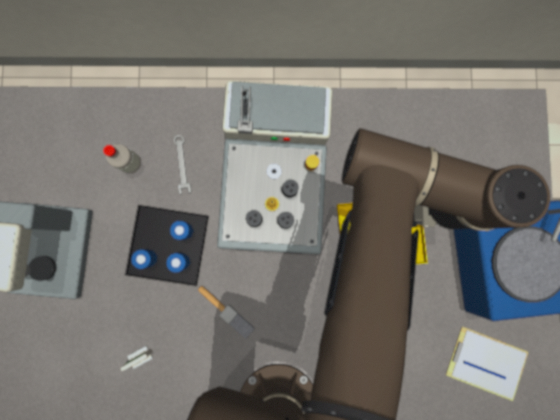

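>>> jog_arm(
  moves=[
    [[8.5,-36.5,0,0,0,0,0.25],[8.5,-36.5,0,0,0,0,0.25],[8.5,-36.5,0,0,0,0,0.25],[8.5,-36.5,0,0,0,0,0.25],[8.5,-36.5,0,0,0,0,0.25]],
  ],
)

```text
t: 6.32
position: [0.582, -0.1784, 0.1807]
tool_rot: [-0.0, 1.0, -0.0, 0.0]
contact_force: [1.2, -0.4, 0.1]
finger_gap: 0.0658
grip_force: 0.0
```

>>> jog_arm(
  moves=[
    [[8.5,-36.5,0,0,0,0,0.25],[8.5,-36.5,0,0,0,0,0.25],[8.5,-36.5,0,0,0,0,0.25],[8.5,-36.5,0,0,0,0,0.25],[0,0,0,0,0,0,0.25]],
  ],
)

```text
t: 6.73
position: [0.6175, -0.0287, 0.1806]
tool_rot: [-0.0, 1.0, 0.002, 0.001]
contact_force: [0.5, -1.5, 1.4]
finger_gap: 0.0658
grip_force: 0.0
```

```bash
python3 - <<'E'
from h import *
st()
im=cv2.imread("pics/t1.png");H,S,V=cv2.split(cv2.cvtColor(im,cv2.COLOR_BGR2HSV))
for p in((259,184),(290,188),(254,218),(285,220),(270,220),(285,240)): print(p,im[p[1],p[0]],V[p[1],p[0]],S[p[1],p[0]])
print(blobs((V<85)&(S<90),60))
E
```

```text
t6.73 pos [617.5 -28.7 180.6] yaw 0.2 tilt [0.001 0.001] F [ 0.5 -1.5  1.4] gap 65.8 q6 1.31 q1 0.27
(259, 184) [182 186 185] 186 5
(290, 188) [87 86 85] 87 6
(254, 218) [94 93 91] 94 8
(285, 220) [92 92 90] 92 6
(270, 220) [192 197 195] 197 6
(285, 240) [195 200 198] 200 6
[([101.8, 60.9], [0, 57, 221, 8, 1129]), ([287.1, 62.0], [255, 60, 62, 6, 264]), ([385.7, 62.7], [352, 60, 67, 6, 292]), ([497.0, 63.4], [427, 61, 133, 6, 707]), ([348.5, 309.7], [187, 129, 345, 291, 17832]), ([519.9, 195.3], [492, 168, 56, 56, 2440]), ([50.7, 218.9], [31, 205, 41, 27, 867]), ([167.1, 243.4], [125, 205, 84, 81, 3921]), ([84.5, 254.1], [77, 210, 16, 88, 379]), ([41.1, 267.3], [24, 254, 33, 27, 660])]
```

>>> jog_arm(
  moves=[
    [[1,7,10,0,0,0,0.25],[0,0,35,0,0,0,0.25],[0,0,30,0,0,0,0.25],[0,0,22,0,0,0,0.25],[0,0,0,0,0,0,0.25]],
  ],
)

```text
t: 7.15
position: [0.6131, -0.0427, 0.078]
tool_rot: [0.0, 1.0, -0.001, -0.004]
contact_force: [-1.8, -1.3, -0.8]
finger_gap: 0.0659
grip_force: 0.0
```

>>> jog_arm(
  moves=[
    [[0,0,0,0,0,0,1],[0,0,0,0,0,0,1],[0,0,0,0,0,0,1],[0,0,0,0,0,0,1],[0,0,0,0,0,0,1]],
  ],
)

```text
t: 7.57
position: [0.6182, -0.0409, 0.0852]
tool_rot: [-0.0, 1.0, -0.0, 0.001]
contact_force: [-0.3, 1.2, 3.3]
finger_gap: 0.0456
grip_force: 29.7
```

>>> jog_arm(
  moves=[
    [[0,0,-15,0,0,0,1],[0,0,-35,0,0,0,1],[0,0,-35,0,0,0,1],[0,0,-20,0,0,0,1],[0,0,0,0,0,0,1]],
  ],
)

```text
t: 7.98
position: [0.6197, -0.041, 0.1944]
tool_rot: [-0.0, 1.0, 0.0, 0.004]
contact_force: [1.4, -0.2, -3.5]
finger_gap: 0.0458
grip_force: 29.7
```

>>> jog_arm(
  moves=[
    [[-14,35.5,0,0,0,0,1],[-14,35.5,0,0,0,0,1],[-14,35.5,0,0,0,0,1],[-14,35.5,0,0,0,0,1],[-14,35.5,0,0,0,0,1]],
  ],
)

```text
t: 8.4
position: [0.5452, -0.2195, 0.1874]
tool_rot: [-0.0, 1.0, -0.0, -0.001]
contact_force: [1.5, -0.6, -4.4]
finger_gap: 0.0461
grip_force: 29.7
```

>>> jog_arm(
  moves=[
    [[-14,35.5,0,0,0,0,1],[0,0,0,0,0,0,1],[0,0,35,0,0,0,1],[0,0,35,0,0,0,1],[0,0,0,0,0,0,1]],
  ],
)

```text
t: 8.82
position: [0.5273, -0.2527, 0.111]
tool_rot: [-0.002, 1.0, -0.002, -0.006]
contact_force: [-2.4, 1.0, -6.0]
finger_gap: 0.0458
grip_force: 29.7
```

>>> jog_arm(
  moves=[
    [[0,0,35,0,0,0,1],[0,0,30,0,0,0,1],[0,0,0,0,0,0,1],[0,0,0,0,0,0,1]],
  ],
)

```text
t: 9.15
position: [0.5319, -0.2538, 0.053]
tool_rot: [-0.0, 1.0, 0.0, -0.002]
contact_force: [0.6, -0.5, -4.1]
finger_gap: 0.0461
grip_force: 29.7
```

>>> jog_arm(
  moves=[
    [[0,0,18,0,0,0,1],[0,0,6,0,0,0,1],[0,0,0,0,0,0,1],[0,0,0,0,0,0,0.2],[0,0,0,0,0,0,0.2]],
  ],
)

```text
t: 9.57
position: [0.5347, -0.2544, 0.0318]
tool_rot: [0.001, 1.0, 0.0, 0.002]
contact_force: [0.2, -0.2, 0.4]
finger_gap: 0.0538
grip_force: 0.0
```

>>> jog_arm(
  moves=[
    [[0,0,0,0,0,0,0.2],[0,0,-35,0,0,0,0.2],[0,0,-35,0,0,0,0.2],[0,0,-35,0,0,0,0.2],[0,0,-35,0,0,0,0.2]],
  ],
)

```text
t: 9.98
position: [0.5332, -0.2541, 0.1726]
tool_rot: [0.0, 1.0, -0.0, 0.001]
contact_force: [1.6, -0.2, -0.5]
finger_gap: 0.0699
grip_force: 0.0
```

>>> jog_arm(
  moves=[
    [[0,0,-20,0,0,0,0.2],[0,0,0,0,0,0,0.2],[0,0,0,0,0,0,0.2]],
  ],
)

```text
t: 10.23
position: [0.5341, -0.2542, 0.1923]
tool_rot: [0.0, 1.0, -0.0, 0.002]
contact_force: [-0.2, -0.1, -0.1]
finger_gap: 0.0701
grip_force: 0.0
```

```bash
sed -i 's/(V<85)&(S<90),60/(V<125)\&(S<60),60/' h.py
python3 - <<'E'
from h import *
st(); im=slugs(); cv2.imwrite("pics/t2.png",im)
E
```

```text
t10.23 pos [ 534.1 -254.2  192.3] yaw -0.0 tilt [ 0.005 -0.001] F [-0.2 -0.1 -0.1] gap 70.1 q6 1.68 q1 -0.11
top ([279.3, 179.7], [264, 157, 42, 43, 203]) [ 0.6447 -0.0077]
top ([254.8, 218.3], [246, 211, 20, 16, 236]) [0.5363 0.0609]
```

View pics/t2.png

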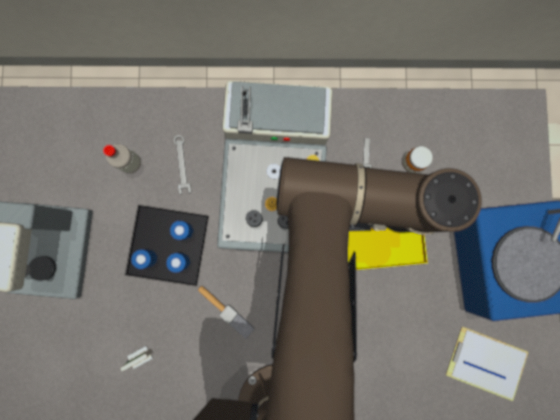

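C at (254,218) and D, partly hidden at (283,222), are still in place. I'll fetch D next.

>>> jog_arm(
  moves=[
    [[0,-38,0,0,0,0,0.25],[0,-38,0,0,0,0,0.25],[0,-38,0,0,0,0,0.25],[0,-38,0,0,0,0,0.25],[0,-38,0,0,0,0,0.25]],
  ],
)

```text
t: 10.7
position: [0.5321, -0.0626, 0.1885]
tool_rot: [0.0, 1.0, -0.0, -0.001]
contact_force: [0.9, 0.0, -0.8]
finger_gap: 0.0655
grip_force: 0.0
```

>>> jog_arm(
  moves=[
    [[-3,-39,0,0,0,0,0.25],[0,0,0,0,0,0,0.25],[0,0,36,0,0,0,0.25],[0,0,0,0,0,0,0.25],[0,0,0,0,0,0,0.25]],
  ],
)

```text
t: 11.12
position: [0.5285, -0.0253, 0.1518]
tool_rot: [0.001, 1.0, 0.0, -0.003]
contact_force: [0.3, 0.5, 1.1]
finger_gap: 0.0656
grip_force: 0.0
```

>>> jog_arm(
  moves=[
    [[0,0,35,0,0,0,0.25],[0,0,30,0,0,0,0.25],[0,0,9,0,0,0,0.25],[0,0,0,0,0,0,0.25],[0,0,0,0,0,0,0.25]],
  ],
)

```text
t: 11.53
position: [0.5309, -0.0254, 0.0807]
tool_rot: [0.0, 1.0, -0.0, 0.0]
contact_force: [-0.0, -0.6, 0.7]
finger_gap: 0.065
grip_force: 0.0
```

>>> jog_arm(
  moves=[
    [[0,0,0,0,0,0,1],[0,0,0,0,0,0,1],[0,0,0,0,0,0,1],[0,0,0,0,0,0,1],[0,0,0,0,0,0,1]],
  ],
)

```text
t: 11.95
position: [0.5314, -0.0242, 0.081]
tool_rot: [-0.001, 1.0, -0.0, 0.002]
contact_force: [-1.5, 3.3, 6.2]
finger_gap: 0.0457
grip_force: 30.1
```

>>> jog_arm(
  moves=[
    [[0,0,-15,0,0,0,1],[0,0,-35,0,0,0,1],[0,0,-35,0,0,0,1],[0,0,-15,0,0,0,1],[-8.5,38.5,0,0,0,0,1]],
  ],
)

```text
t: 12.37
position: [0.5258, -0.0597, 0.184]
tool_rot: [-0.001, 1.0, 0.002, 0.004]
contact_force: [0.6, -0.6, -5.4]
finger_gap: 0.0456
grip_force: 29.9
```

>>> jog_arm(
  moves=[
    [[-8.5,38.5,0,0,0,0,1],[-8.5,38.5,0,0,0,0,1],[-8.5,38.5,0,0,0,0,1],[-8.5,38.5,0,0,0,0,1],[-8.5,38.5,0,0,0,0,1]],
  ],
)

```text
t: 12.78
position: [0.4774, -0.2571, 0.1791]
tool_rot: [-0.0, 1.0, -0.0, -0.001]
contact_force: [1.4, 0.3, -6.1]
finger_gap: 0.0455
grip_force: 29.9
```

>>> jog_arm(
  moves=[
    [[-8.5,38.5,0,0,0,0,1],[-8.5,38.5,0,0,0,0,1],[-8.5,38.5,0,0,0,0,1],[0,0,0,0,0,0,1],[0,0,35,0,0,0,1]],
  ],
)

```text
t: 13.2
position: [0.4557, -0.3758, 0.1497]
tool_rot: [0.003, 1.0, -0.002, 0.004]
contact_force: [3.4, -1.3, -5.6]
finger_gap: 0.0462
grip_force: 29.9
```

>>> jog_arm(
  moves=[
    [[0,0,35,0,0,0,1],[0,0,35,0,0,0,1],[0,0,25,0,0,0,1],[0,0,0,0,0,0,1],[0,0,0,0,0,0,1]],
  ],
)

```text
t: 13.62
position: [0.4521, -0.3709, 0.0483]
tool_rot: [-0.001, 1.0, -0.0, -0.002]
contact_force: [-0.0, -0.9, -5.3]
finger_gap: 0.0457
grip_force: 29.9
```

>>> jog_arm(
  moves=[
    [[0,0,18,0,0,0,1],[0,0,6,0,0,0,1],[0,0,0,0,0,0,1],[0,0,0,0,0,0,0.2],[0,0,0,0,0,0,0.2]],
  ],
)

```text
t: 14.03
position: [0.4552, -0.3722, 0.0278]
tool_rot: [0.001, 1.0, 0.0, 0.002]
contact_force: [1.5, 0.2, 0.8]
finger_gap: 0.0544
grip_force: 0.0
```

>>> jog_arm(
  moves=[
    [[0,0,0,0,0,0,0.2],[0,0,-35,0,0,0,0.2],[0,0,-35,0,0,0,0.2],[0,0,-35,0,0,0,0.2],[0,0,-35,0,0,0,0.2]],
  ],
)

```text
t: 14.45
position: [0.4538, -0.3717, 0.1688]
tool_rot: [0.001, 1.0, 0.0, 0.001]
contact_force: [0.1, -0.6, -0.6]
finger_gap: 0.07
grip_force: 0.0
```

>>> jog_arm(
  moves=[
    [[0,0,-20,0,0,0,0.2],[7.5,-39,0,0,0,0,0.25],[7.5,-39,0,0,0,0,0.25],[0,0,0,0,0,0,0.25],[0,0,0,0,0,0,0.25]],
  ],
)

```text
t: 14.87
position: [0.4696, -0.2921, 0.1875]
tool_rot: [0.0, 1.0, 0.001, 0.002]
contact_force: [0.1, 0.2, 0.4]
finger_gap: 0.0661
grip_force: 0.0
```

```bash
python3 - <<'E'
from h import *
st(); im=slugs(); cv2.imwrite("pics/t3.png",im)
E
```

```text
t14.87 pos [ 469.6 -292.1  187.5] yaw 0.2 tilt [ 0.003 -0.001] F [0.1 0.2 0.4] gap 66.1 q6 1.78 q1 -0.20
top ([257.6, 230.6], [250, 223, 16, 16, 205]) [0.5021 0.0531]
```

C has been knocked to (0.502, 0.053), so I'll retarget.

>>> jog_arm(
  moves=[
    [[3.5,-38.5,0,0,0,0,0.2],[3.5,-38.5,0,0,0,0,0.2],[3.5,-38.5,0,0,0,0,0.2],[3.5,-38.5,0,0,0,0,0.2],[3.5,-38.5,0,0,0,0,0.2]],
  ],
)

```text
t: 15.33
position: [0.4863, -0.1004, 0.1862]
tool_rot: [0.0, 1.0, -0.001, 0.001]
contact_force: [1.1, 0.1, 0.4]
finger_gap: 0.0698
grip_force: 0.0
```

>>> jog_arm(
  moves=[
    [[3.5,-38.5,0,0,0,0,0.2],[3.5,-38.5,0,0,0,0,0.2],[3.5,-38.5,0,0,0,0,0.2],[3.5,-38.5,0,0,0,0,0.2],[0,0,0,0,0,0,0.2]],
  ],
)

```text
t: 15.75
position: [0.5019, 0.0573, 0.1863]
tool_rot: [-0.0, 1.0, 0.001, 0.001]
contact_force: [-0.5, 0.4, 0.2]
finger_gap: 0.0703
grip_force: 0.0
```

>>> jog_arm(
  moves=[
    [[0,0,35,0,0,0,0.2],[0,0,35,0,0,0,0.2],[0,0,30,0,0,0,0.2],[0,0,6,0,0,0,0.2],[0,0,0,0,0,0,0.2]],
  ],
)

```text
t: 16.17
position: [0.4994, 0.0517, 0.0782]
tool_rot: [0.001, 1.0, -0.001, -0.002]
contact_force: [0.6, 0.3, 1.4]
finger_gap: 0.0701
grip_force: 0.0
```

>>> jog_arm(
  moves=[
    [[0,0,0,0,0,0,1],[0,0,0,0,0,0,1],[0,0,0,0,0,0,1],[0,0,0,0,0,0,1],[0,0,0,0,0,0,1]],
  ],
)

```text
t: 16.58
position: [0.5015, 0.0538, 0.0811]
tool_rot: [-0.001, 1.0, -0.0, 0.002]
contact_force: [-1.1, 2.0, 7.1]
finger_gap: 0.0461
grip_force: 30.1
```

>>> jog_arm(
  moves=[
    [[0,0,-15,0,0,0,1],[0,0,-35,0,0,0,1],[0,0,-35,0,0,0,1],[0,0,-15,0,0,0,1],[-7,39.5,0,0,0,0,1]],
  ],
)

```text
t: 17.0
position: [0.4974, 0.0177, 0.1841]
tool_rot: [-0.002, 1.0, 0.002, 0.005]
contact_force: [2.5, -1.3, -5.1]
finger_gap: 0.0457
grip_force: 29.9
```

>>> jog_arm(
  moves=[
    [[-7,39.5,0,0,0,0,1],[-7,39.5,0,0,0,0,1],[-7,39.5,0,0,0,0,1],[-7,39.5,0,0,0,0,1],[-7,39.5,0,0,0,0,1]],
  ],
)

```text
t: 17.42
position: [0.4566, -0.1854, 0.1795]
tool_rot: [-0.0, 1.0, 0.0, -0.0]
contact_force: [2.3, -0.8, -5.2]
finger_gap: 0.046
grip_force: 29.9
```

>>> jog_arm(
  moves=[
    [[-7,39.5,0,0,0,0,1],[-7,39.5,0,0,0,0,1],[0,0,0,0,0,0,1],[0,0,35,0,0,0,1],[0,0,35,0,0,0,1]],
  ],
)

```text
t: 17.83
position: [0.4448, -0.2642, 0.1103]
tool_rot: [0.0, 1.0, -0.001, 0.002]
contact_force: [0.3, 0.1, -6.0]
finger_gap: 0.0455
grip_force: 29.9
```

>>> jog_arm(
  moves=[
    [[0,0,35,0,0,0,1],[0,0,25,0,0,0,1],[0,0,0,0,0,0,1],[0,0,0,0,0,0,1]],
  ],
)

```text
t: 18.17
position: [0.4428, -0.2627, 0.0488]
tool_rot: [-0.0, 1.0, -0.0, -0.002]
contact_force: [0.3, -0.4, -3.4]
finger_gap: 0.0461
grip_force: 29.9
```

>>> jog_arm(
  moves=[
    [[0,0,18,0,0,0,1],[0,0,6,0,0,0,1],[0,0,0,0,0,0,1],[0,0,0,0,0,0,0.2],[0,0,0,0,0,0,0.2]],
  ],
)

```text
t: 18.58
position: [0.4456, -0.2633, 0.0274]
tool_rot: [0.0, 1.0, 0.0, 0.001]
contact_force: [-0.1, -0.2, -0.5]
finger_gap: 0.054
grip_force: 0.0
```

>>> jog_arm(
  moves=[
    [[0,0,0,0,0,0,0.2],[0,0,-35,0,0,0,0.2],[0,0,-35,0,0,0,0.2],[0,0,-35,0,0,0,0.2],[0,0,-35,0,0,0,0.2]],
  ],
)

```text
t: 19.0
position: [0.4442, -0.2631, 0.1685]
tool_rot: [0.0, 1.0, -0.0, 0.001]
contact_force: [0.4, -1.0, -0.6]
finger_gap: 0.0701
grip_force: 0.0
```

>>> jog_arm(
  moves=[
    [[0,0,-40,0,0,0,0.2],[0,38,0,0,0,0,0.2],[0,38,0,0,0,0,0.2],[0,38,0,0,0,0,0.2],[0,0,0,0,0,0,0.2]],
  ],
)

```text
t: 19.42
position: [0.4442, -0.3819, 0.2067]
tool_rot: [0.001, 1.0, -0.001, 0.001]
contact_force: [1.3, 0.1, 0.8]
finger_gap: 0.0699
grip_force: 0.0
```

```bash
python3 - <<'E'
from h import *
st()
a=arm.capture("top")[:,:,::-1];b=arm.capture("side")[:,:,::-1]
cv2.imwrite("pics/t4.png",a);cv2.imwrite("pics/s4.png",b)
c=np.hstack([cv2.resize(a[140:260,215:335],(400,400),interpolation=2),cv2.resize(b[165:285,215:335],(400,400),interpolation=2)])
cv2.imwrite("pics/c4.png",c); cv2.imwrite("pics/side4.png",b)
for n,im in(("top",a),("side",b)):
    H,S,V=cv2.split(cv2.cvtColor(im,cv2.COLOR_BGR2HSV)); print(n,blobs((H>12)&(H<34)&(S>110)&(V>60)))
E
```

```text
t19.42 pos [ 444.2 -381.9  206.7] yaw -0.2 tilt [ 0.001 -0.002] F [1.3 0.1 0.8] gap 69.9 q6 1.94 q1 -0.38
top [([410.6, 163.3], [406, 153, 15, 18, 75]), ([311.6, 162.0], [305, 155, 14, 15, 156]), ([271.7, 203.5], [266, 197, 13, 13, 130]), ([351.4, 235.2], [337, 202, 34, 70, 1561]), ([211.0, 297.9], [199, 287, 25, 23, 167])]
side [([171.3, 207.7], [161, 197, 21, 22, 147]), ([334.6, 229.1], [328, 223, 14, 13, 152]), ([332.7, 241.4], [326, 235, 15, 12, 108]), ([290.2, 365.9], [226, 288, 125, 132, 5168]), ([272.2, 325.8], [265, 323, 15, 6, 46]), ([277.6, 339.0], [265, 330, 28, 23, 304]), ([393.0, 368.8], [381, 349, 32, 29, 226])]
```

View pics/c4.png

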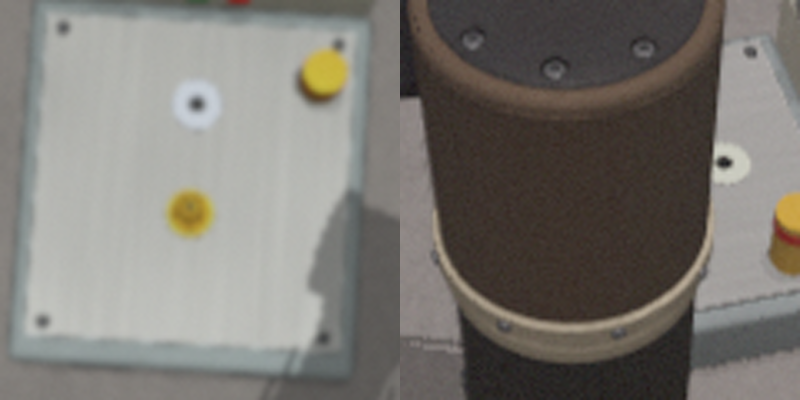

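View pics/side4.png

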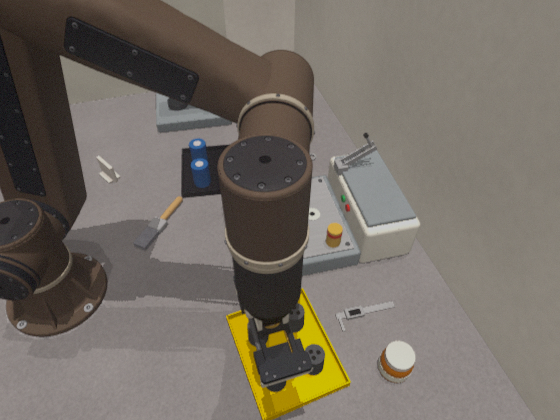

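The crop shows the port flange centred at about (190,213) of the enlarged top view and the spark at (197,104). All four slugs are visible in the yellow tray in the side view.

```bash
python3 - <<'E'
from h import *
f=lambda u,v:(215+u/3.3333-.35,140+v/3.3333-.35)
print("flange",cast("top",*f(190,214),.071),"tip",cast("top",*f(190,205),.126),"spark",cast("top",*f(197,104),.065),"centroid",cast("top",271.7,203.5,.08))
print("side tip",cast("side",278.5,205,.126), "std",cast("side",334.6,229.1,.121),cast("top",311.6,161,.119))
im=cv2.imread("pics/side0.png")[190:235,255:310]; cv2.imwrite("pics/cp.png",cv2.resize(im,None,fx=10,fy=10,interpolation=2))
E
```

```text
flange [0.57786845 0.01486529] tip [0.5800379  0.01491681] spark [0.67408046 0.00858646] centroid [0.57801297 0.01473434]
side tip [0.5794292  0.01099696] std [ 0.6899473  -0.10263343] [ 0.69216533 -0.09580746]
```

View pics/cp.png

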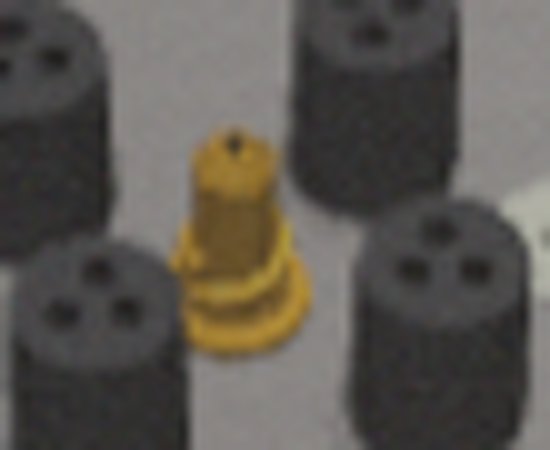

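The port tip shows at about (235,143) in this crop, which matches the top-view estimate of (0.578, 0.0145). Next I'll go to the first cap.

>>> jog_arm(
  moves=[
    [[3.5,-38.5,0,0,0,0,0.2],[3.5,-38.5,0,0,0,0,0.2],[3.5,-38.5,0,0,0,0,0.2],[3.5,-38.5,0,0,0,0,0.2],[3.5,-38.5,0,0,0,0,0.2]],
  ],
)

```text
t: 19.93
position: [0.4612, -0.1821, 0.2064]
tool_rot: [-0.0, 1.0, 0.0, 0.001]
contact_force: [0.3, 0.0, 0.7]
finger_gap: 0.0704
grip_force: 0.0
```

>>> jog_arm(
  moves=[
    [[3.5,-38.5,0,0,0,0,0.2],[3.5,-38.5,0,0,0,0,0.2],[3.5,-38.5,0,0,0,0,0.2],[3.5,-38.5,0,0,0,0,0.2],[3.5,-38.5,0,0,0,0,0.2]],
  ],
)

```text
t: 20.35
position: [0.4785, 0.0107, 0.2067]
tool_rot: [-0.0, 1.0, 0.001, 0.001]
contact_force: [0.7, -0.6, 0.3]
finger_gap: 0.0702
grip_force: 0.0
```

>>> jog_arm(
  moves=[
    [[3.5,-38.5,0,0,0,0,0.2],[3.5,-38.5,0,0,0,0,0.2],[3.5,-38.5,0,0,0,0,0.2],[3.5,-38.5,0,0,0,0,0.2],[3.5,-38.5,0,0,0,0,0.2]],
  ],
)

```text
t: 20.77
position: [0.4957, 0.2032, 0.2067]
tool_rot: [-0.001, 1.0, 0.001, 0.001]
contact_force: [2.0, 0.3, -0.6]
finger_gap: 0.0701
grip_force: 0.0
```

>>> jog_arm(
  moves=[
    [[3.5,-38.5,0,0,0,0,0.2],[3.5,-38.5,0,0,0,0,0.2],[0,0,0,0,0,-6,0.2],[0,0,0,0,0,-7,0.2],[0,0,0,0,0,-7,0.2]],
  ],
)

```text
t: 21.18
position: [0.5026, 0.2791, 0.206]
tool_rot: [-0.0, 0.984, 0.178, 0.0]
contact_force: [1.0, -0.5, 0.4]
finger_gap: 0.0703
grip_force: 0.0
```

>>> jog_arm(
  moves=[
    [[0,0,0,0,0,-7,0.2],[0,0,0,0,0,-7,0.2],[0,0,0,0,0,-7,0.2],[0,0,0,0,0,-7,0.2],[0,0,0,0,0,-7,0.2]],
  ],
)

```text
t: 21.6
position: [0.5028, 0.2781, 0.2064]
tool_rot: [-0.0, 0.885, 0.465, 0.001]
contact_force: [-0.4, 0.7, 0.1]
finger_gap: 0.0699
grip_force: 0.0
```

>>> jog_arm(
  moves=[
    [[0,0,0,0,0,-7,0.2],[0,0,0,0,0,-7,0.2],[0,0,0,0,0,-7,0.2],[0,0,0,0,0,-7,0.2],[0,0,0,0,0,-7,0.2]],
  ],
)

```text
t: 22.02
position: [0.5029, 0.2781, 0.2065]
tool_rot: [-0.0, 0.705, 0.71, 0.001]
contact_force: [0.1, -0.0, -0.7]
finger_gap: 0.0704
grip_force: 0.0
```

>>> jog_arm(
  moves=[
    [[0,0,0,0,0,0,0.2],[0,0,0,0,0,0,0.2],[0,0,0,0,0,0,0.2]],
  ],
)

```text
t: 22.27
position: [0.5033, 0.2779, 0.206]
tool_rot: [-0.0, 0.708, 0.706, 0.0]
contact_force: [0.1, -0.5, -0.3]
finger_gap: 0.0701
grip_force: 0.0
```

```bash
python3 - <<'E'
from h import *
st()
E
```

```text
t22.27 pos [503.3 277.9 206. ] yaw 89.8 tilt [0.    0.001] F [ 0.1 -0.5 -0.3] gap 70.1 q6 2.29 q1 0.84
```

>>> jog_arm(
  moves=[
    [[-5,0,20,0,0,0,0.2],[0,0,35,0,0,0,0.2],[0,0,35,0,0,0,0.2],[0,0,35,0,0,0,0.2],[0,0,20,0,0,0,0.2]],
  ],
)

```text
t: 22.68
position: [0.5021, 0.2714, 0.0573]
tool_rot: [-0.0, 0.709, 0.706, -0.002]
contact_force: [-0.9, -0.0, -0.2]
finger_gap: 0.0704
grip_force: 0.0
```

>>> jog_arm(
  moves=[
    [[0,0,5,0,0,0,0.2],[0,0,0,0,0,0,0.2],[0,0,0,0,0,0,0.2],[0,0,0,0,0,0,0.2]],
  ],
)

```text
t: 23.02
position: [0.5048, 0.2736, 0.0574]
tool_rot: [0.0, 0.707, 0.707, 0.002]
contact_force: [-0.1, 0.2, 0.4]
finger_gap: 0.0701
grip_force: 0.0
```

>>> jog_arm(
  moves=[
    [[0,0,0,0,0,0,1],[0,0,0,0,0,0,1],[0,0,0,0,0,0,1],[0,0,0,0,0,0,1],[0,0,0,0,0,0,1]],
  ],
)

```text
t: 23.43
position: [0.5044, 0.2729, 0.0564]
tool_rot: [0.0, 0.707, 0.707, 0.001]
contact_force: [1.0, -0.1, 6.4]
finger_gap: 0.0515
grip_force: 30.0
```

>>> jog_arm(
  moves=[
    [[0,0,-15,0,0,0,1],[0,0,-35,0,0,0,1],[0,0,-35,0,0,0,1],[0,0,-35,0,0,0,1],[0,0,-30,0,0,0,1]],
  ],
)

```text
t: 23.85
position: [0.5035, 0.2723, 0.2074]
tool_rot: [-0.0, 0.707, 0.707, -0.0]
contact_force: [1.0, -0.1, -2.1]
finger_gap: 0.0514
grip_force: 30.0
```

>>> jog_arm(
  moves=[
    [[-36.8,10.7,0,0,0,0,1],[-36.8,10.7,0,0,0,0,1],[-36.8,10.7,0,0,0,0,1],[-36.8,10.7,0,0,0,0,1],[-36.8,10.7,0,0,0,0,1]],
  ],
)

```text
t: 24.27
position: [0.5566, 0.0868, 0.2051]
tool_rot: [-0.0, 0.707, 0.707, -0.0]
contact_force: [0.8, 0.4, -2.1]
finger_gap: 0.0513
grip_force: 30.0
```

>>> jog_arm(
  moves=[
    [[-36.8,10.7,0,0,0,0,1],[-36.8,10.7,0,0,0,0,1],[0,0,0,0,0,0,1],[0,0,0,0,0,0,1],[0,0,0,0,0,0,1]],
  ],
)

```text
t: 24.68
position: [0.578, 0.0147, 0.2049]
tool_rot: [-0.001, 0.708, 0.706, -0.0]
contact_force: [-0.8, 0.1, -2.3]
finger_gap: 0.0514
grip_force: 30.0
```

```bash
python3 - <<'E'
from h import *
st()
E
```

```text
t24.68 pos [578.   14.7 204.9] yaw 89.9 tilt [-0.001  0.   ] F [-0.8  0.1 -2.3] gap 51.4 q6 2.78 q1 0.36
```

>>> jog_arm(
  moves=[
    [[0,0,20,0,0,0,1],[0,0,12,0,0,0,1],[0,0,12,0,0,0,1],[0,0,12,0,0,0,1],[0,0,0,0,0,0,1]],
  ],
)

```text
t: 25.1
position: [0.5781, 0.0159, 0.148]
tool_rot: [-0.0, 0.706, 0.708, -0.001]
contact_force: [2.9, -2.9, -4.1]
finger_gap: 0.0509
grip_force: 30.0
```

>>> jog_arm(
  moves=[
    [[0,0,3,0,0,0,1],[0,0,0,0,0,0,1],[0,0,3,0,0,0,1],[0,0,0,0,0,0,1]],
  ],
)

```text
t: 25.43
position: [0.5788, 0.0152, 0.1437]
tool_rot: [0.0, 0.707, 0.707, 0.0]
contact_force: [1.9, -2.7, -3.0]
finger_gap: 0.0511
grip_force: 30.0
```

>>> jog_arm(
  moves=[
    [[-1,1,2,0,0,0,1],[0,0,2,0,0,0,1],[0,0,0,0,0,0,1]],
  ],
)

```text
t: 25.68
position: [0.5794, 0.0141, 0.1393]
tool_rot: [-0.0, 0.707, 0.707, 0.0]
contact_force: [-0.0, 0.9, -0.3]
finger_gap: 0.0514
grip_force: 30.0
```

>>> jog_arm(
  moves=[
    [[0,0,2,0,0,0,1],[0,0,2,0,0,0,1],[0,0,0,0,0,0,1]],
  ],
)

```text
t: 25.93
position: [0.5801, 0.014, 0.1382]
tool_rot: [0.001, 0.707, 0.707, 0.001]
contact_force: [-5.1, 1.1, 16.8]
finger_gap: 0.0515
grip_force: 30.0
```

>>> jog_arm(
  moves=[
    [[0,0,2,0,0,0,1],[0,0,2,0,0,0,1],[0,0,0,0,0,0,1]],
  ],
)

```text
t: 26.18
position: [0.5813, 0.0137, 0.1371]
tool_rot: [0.002, 0.707, 0.708, 0.002]
contact_force: [-11.7, 0.6, 35.2]
finger_gap: 0.0512
grip_force: 30.0
```

>>> jog_arm(
  moves=[
    [[0,0,-3,0,0,0,1],[0,0,-2,0,0,7,1],[0,0,0.5,0,0,7,1],[0,0,0.5,0,0,7,1],[0,0,0.5,0,0,7,1]],
  ],
)

```text
t: 26.6
position: [0.5801, 0.0134, 0.1376]
tool_rot: [0.001, 0.858, 0.513, 0.001]
contact_force: [-7.3, -2.2, 20.0]
finger_gap: 0.0514
grip_force: 30.0
```

>>> jog_arm(
  moves=[
    [[0,0,0.5,0,0,7,1],[0,0,0.5,0,0,7,1],[0,0,0.5,0,0,7,1],[0,0,0.5,0,0,7,1],[0,0,0.5,0,0,7,1]],
  ],
)

```text
t: 27.02
position: [0.5796, 0.014, 0.137]
tool_rot: [0.0, 0.973, 0.231, 0.001]
contact_force: [-14.8, 4.0, 34.1]
finger_gap: 0.0513
grip_force: 30.0
```

```bash
python3 - <<'E'
from h import *
s=st(); print(s["ft_torque"])
E
```

```text
t27.02 pos [579.6  14.  137. ] yaw 26.8 tilt [ 0.002 -0.   ] F [-14.8   4.   34.1] gap 51.3 q6 1.68 q1 0.36
[1.5282327  5.74121567 0.40868318]
```

>>> jog_arm(
  moves=[
    [[-1.3,-0.7,-4,0,0,0,1],[0,0,0,0,0,7,1],[0,0,0,0,0,7,1],[0,0,0,0,0,7,1],[0,0,0,0,0,7,1]],
  ],
)

```text
t: 27.43
position: [0.5786, 0.0145, 0.1379]
tool_rot: [-0.0, 1.0, -0.012, 0.001]
contact_force: [-2.4, 2.9, 7.3]
finger_gap: 0.0513
grip_force: 30.0
```

>>> jog_arm(
  moves=[
    [[0,0,0,0,0,7,1],[0,0,0,0,0,7,1],[0,0,0,0,0,7,1],[0,0,0,0,0,7,1],[0,0,0,0,0,7,1]],
  ],
)

```text
t: 27.85
position: [0.5786, 0.015, 0.1379]
tool_rot: [-0.001, 0.95, -0.312, 0.001]
contact_force: [-3.3, 5.2, 8.3]
finger_gap: 0.0508
grip_force: 30.0
```

>>> jog_arm(
  moves=[
    [[0,0,0,0,0,7,1],[0,0,0,0,0,7,1],[0,0,0,0,0,7,1],[0,0,0,0,0,7,1],[0,0,0,0,0,7,1]],
  ],
)

```text
t: 28.27
position: [0.5786, 0.0155, 0.1379]
tool_rot: [-0.001, 0.813, -0.583, 0.0]
contact_force: [-4.4, 8.0, 9.3]
finger_gap: 0.0518
grip_force: 30.0
```

>>> jog_arm(
  moves=[
    [[0,0,-5,0,0,0,1],[0,0,-10,0,0,0,1],[0,0,0,0,0,0,1],[0,0,0,0,0,0,1]],
  ],
)

```text
t: 28.6
position: [0.5787, 0.0146, 0.152]
tool_rot: [-0.001, 0.814, -0.581, 0.0]
contact_force: [0.3, 3.7, 0.4]
finger_gap: 0.0518
grip_force: 30.0
```

```bash
python3 - <<'E'
from h import *
s=st(); print(s["ft_torque"])
b=arm.capture("side")[:,:,::-1]; cv2.imwrite("pics/s5.png",cv2.resize(b[100:310,180:460],None,fx=2.5,fy=2.5,interpolation=2))
E
```

```text
t28.60 pos [578.7  14.6 152. ] yaw -71.0 tilt [0.002 0.001] F [0.3 3.7 0.4] gap 51.8 q6 -0.03 q1 0.36
[ 1.50107745 -0.24364466 -0.05802003]
```

View pics/s5.png

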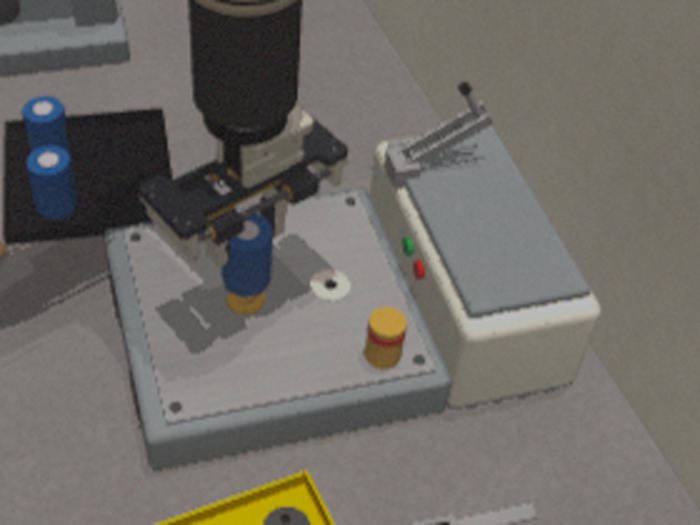

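>>> jog_arm(
  moves=[
    [[0,0,-20,0,0,0,1],[0,0,-33,0,0,0,1],[0,0,0,0,0,-7,1],[0,0,0,0,0,-7,1],[0,0,0,0,0,-7,1]],
  ],
)

```text
t: 29.07
position: [0.5776, 0.0134, 0.2043]
tool_rot: [0.0, 0.907, -0.42, -0.0]
contact_force: [-0.0, 1.0, -4.0]
finger_gap: 0.0512
grip_force: 30.0
```

>>> jog_arm(
  moves=[
    [[0,0,0,0,0,-7,1],[0,0,0,0,0,-7,1],[0,0,0,0,0,-7,1],[0,0,0,0,0,-7,1],[0,0,0,0,0,-7,1]],
  ],
)

```text
t: 29.48
position: [0.5773, 0.0133, 0.2035]
tool_rot: [0.001, 0.992, -0.128, -0.001]
contact_force: [0.2, 0.9, -2.9]
finger_gap: 0.0513
grip_force: 30.0
```

>>> jog_arm(
  moves=[
    [[0,0,0,0,0,-7,1],[0,0,0,0,0,-7,1],[0,0,0,0,0,-7,1],[0,0,0,0,0,-7,1],[0,0,0,0,0,-7,1]],
  ],
)

```text
t: 29.9
position: [0.5773, 0.0133, 0.2035]
tool_rot: [0.0, 0.984, 0.176, -0.001]
contact_force: [-0.9, -0.1, -2.7]
finger_gap: 0.0515
grip_force: 30.0
```

>>> jog_arm(
  moves=[
    [[0,0,0,0,0,-7,1],[0,0,0,0,0,-7,1],[0,0,0,0,0,-7,1],[0,0,0,0,0,-7,1],[0,0,0,0,0,-7,1]],
  ],
)

```text
t: 30.32
position: [0.5773, 0.0133, 0.2035]
tool_rot: [-0.0, 0.886, 0.464, -0.001]
contact_force: [-0.5, -0.2, -2.8]
finger_gap: 0.0511
grip_force: 30.0
```

>>> jog_arm(
  moves=[
    [[0,0,0,0,0,-7,1],[0,0,0,0,0,-7,1],[0,0,0,0,0,-7,1],[0,0,0,0,0,-7,1],[0,0,0,0,0,-7,1]],
  ],
)

```text
t: 30.73
position: [0.5773, 0.0133, 0.2035]
tool_rot: [-0.0, 0.705, 0.709, -0.001]
contact_force: [-0.3, 0.4, -2.4]
finger_gap: 0.0514
grip_force: 30.0
```

>>> jog_arm(
  moves=[
    [[0,0,0,0,0,0,1],[0,0,0,0,0,0,1],[0,0,0,0,0,0,1]],
  ],
)

```text
t: 30.98
position: [0.5778, 0.0137, 0.2041]
tool_rot: [-0.0, 0.709, 0.705, -0.0]
contact_force: [1.2, -0.2, -1.8]
finger_gap: 0.0512
grip_force: 30.0
```

```bash
python3 - <<'E'
from h import *
s=st(); print(s["ft_torque"])
E
```

```text
t30.98 pos [577.8  13.7 204.1] yaw 89.7 tilt [-0.001 -0.   ] F [ 1.2 -0.2 -1.8] gap 51.2 q6 2.78 q1 0.36
[-0.04238075 -0.10909553 -0.04342464]
```

>>> jog_arm(
  moves=[
    [[37,-10.5,0,0,0,0,1],[37,-10.5,0,0,0,0,1],[37,-10.5,0,0,0,0,1],[37,-10.5,0,0,0,0,1],[37,-10.5,0,0,0,0,1]],
  ],
)

```text
t: 31.4
position: [0.5249, 0.2003, 0.2046]
tool_rot: [0.0, 0.709, 0.706, 0.0]
contact_force: [0.5, 0.1, -2.6]
finger_gap: 0.0516
grip_force: 30.0
```

>>> jog_arm(
  moves=[
    [[37,-10.5,0,0,0,0,1],[37,-10.5,0,0,0,0,1],[0,0,0,0,0,0,1],[0,0,35,0,0,0,1],[0,0,35,0,0,0,1]],
  ],
)

```text
t: 31.82
position: [0.5056, 0.2752, 0.1358]
tool_rot: [0.0, 0.708, 0.707, 0.003]
contact_force: [0.3, 0.8, -3.6]
finger_gap: 0.051
grip_force: 30.0
```

>>> jog_arm(
  moves=[
    [[0,0,35,0,0,0,1],[0,0,20,0,0,0,1],[0,0,10,0,0,0,1],[0,0,8,0,0,0,1],[0,0,0,0,0,0,1]],
  ],
)

```text
t: 32.23
position: [0.5046, 0.2727, 0.0607]
tool_rot: [0.0, 0.708, 0.707, -0.001]
contact_force: [-0.9, -0.1, -2.2]
finger_gap: 0.0511
grip_force: 30.0
```

>>> jog_arm(
  moves=[
    [[0,0,2,0,0,0,1],[0,0,0,0,0,0,1],[0,0,0,0,0,0,1]],
  ],
)

```text
t: 32.48
position: [0.5054, 0.2736, 0.0609]
tool_rot: [0.0, 0.707, 0.707, 0.001]
contact_force: [-0.1, 0.0, -2.5]
finger_gap: 0.0515
grip_force: 30.0
```

>>> jog_arm(
  moves=[
    [[0,0,2,0,0,0,1],[0,0,0,0,0,0,1],[0,0,0,0,0,0,0.2],[0,0,0,0,0,0,0.2],[0,0,0,0,0,0,0.2]],
  ],
)

```text
t: 32.9
position: [0.505, 0.2732, 0.058]
tool_rot: [0.0, 0.707, 0.707, 0.0]
contact_force: [-0.0, -0.5, 0.3]
finger_gap: 0.0658
grip_force: 0.0
```

>>> jog_arm(
  moves=[
    [[0,0,-15,0,0,0,0.2],[0,0,-30,0,0,0,0.2],[0,0,-30,0,0,0,0.2],[3,-31,0,0,0,0,0.2],[3,-31,0,0,0,0,0.2]],
  ],
)

```text
t: 33.32
position: [0.4438, 0.2801, 0.1344]
tool_rot: [-0.0, 0.708, 0.706, 0.002]
contact_force: [-0.6, 1.0, -0.5]
finger_gap: 0.07
grip_force: 0.0
```

>>> jog_arm(
  moves=[
    [[3,-30,0,0,0,0,0.2],[0,0,0,0,0,0,0.2],[0,0,0,0,0,0,0.2],[0,0,0,0,0,0,0.2]],
  ],
)

```text
t: 33.65
position: [0.4131, 0.2826, 0.1332]
tool_rot: [0.0, 0.707, 0.707, 0.001]
contact_force: [0.8, 0.7, 0.1]
finger_gap: 0.0702
grip_force: 0.0
```

```bash
python3 - <<'E'
from h import *
s=st(); b=arm.capture("side")[:,:,::-1]; cv2.imwrite("pics/s6.png",cv2.resize(b[100:310,120:400],None,fx=2.5,fy=2.5,interpolation=2))
E
```

```text
t33.65 pos [413.1 282.6 133.2] yaw 90.0 tilt [0.001 0.001] F [0.8 0.7 0.1] gap 70.2 q6 2.15 q1 0.99
```

View pics/s6.png

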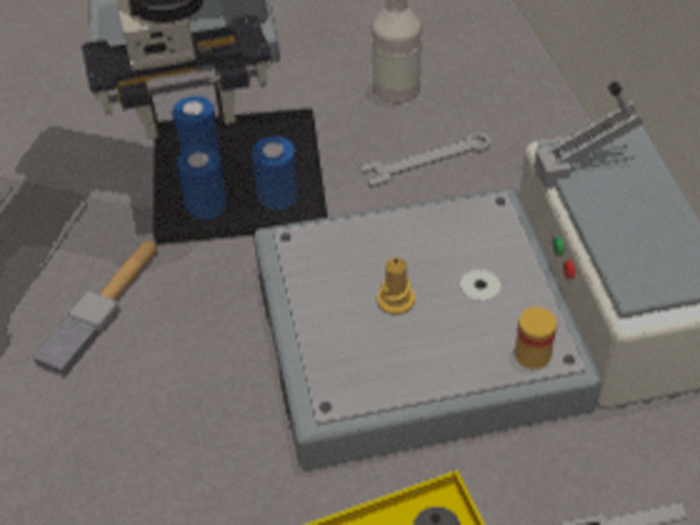

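The first cap stands upright in the tray at (275,150), and the port is clear at (395,285). I'll take the second cap now.

>>> jog_arm(
  moves=[
    [[0,0,30,0,0,0,0.2],[0,0,30,0,0,0,0.2],[0,0,16,0,0,0,0.2],[0,0,0,0,0,0,0.2],[0,0,0,0,0,0,0.2]],
  ],
)

```text
t: 34.12
position: [0.4132, 0.2814, 0.0559]
tool_rot: [0.0, 0.707, 0.707, -0.001]
contact_force: [-0.5, 0.6, 1.0]
finger_gap: 0.0701
grip_force: 0.0
```

>>> jog_arm(
  moves=[
    [[0,0,0,0,0,0,1],[0,0,0,0,0,0,1],[0,0,0,0,0,0,1],[0,0,0,0,0,0,1],[0,0,0,0,0,0,1]],
  ],
)

```text
t: 34.53
position: [0.4135, 0.2828, 0.0577]
tool_rot: [-0.0, 0.707, 0.707, 0.001]
contact_force: [1.6, -1.2, 4.5]
finger_gap: 0.0514
grip_force: 30.0
```

>>> jog_arm(
  moves=[
    [[0,0,-15,0,0,0,1],[0,0,-35,0,0,0,1],[0,0,-35,0,0,0,1],[0,0,-35,0,0,0,1],[0,0,-27,0,0,0,1]],
  ],
)

```text
t: 34.95
position: [0.4126, 0.282, 0.2063]
tool_rot: [-0.0, 0.707, 0.707, 0.001]
contact_force: [1.2, 1.5, -1.9]
finger_gap: 0.0515
grip_force: 30.0
```

>>> jog_arm(
  moves=[
    [[0,0,0,0,0,0,1],[0,0,0,0,0,0,1],[0,0,0,0,0,0,1]],
  ],
)

```text
t: 35.2
position: [0.4118, 0.2814, 0.2027]
tool_rot: [-0.0, 0.707, 0.707, -0.001]
contact_force: [-1.0, -0.8, -3.6]
finger_gap: 0.0517
grip_force: 30.0
```

>>> jog_arm(
  moves=[
    [[-33.4,20.8,0,0,0,0,1],[-33.4,20.8,0,0,0,0,1],[-33.4,20.8,0,0,0,0,1],[-33.4,20.8,0,0,0,0,1],[-33.4,20.8,0,0,0,0,1]],
  ],
)

```text
t: 35.62
position: [0.5162, 0.113, 0.2016]
tool_rot: [-0.001, 0.707, 0.707, -0.002]
contact_force: [1.3, 1.4, -2.4]
finger_gap: 0.0512
grip_force: 30.0
```

>>> jog_arm(
  moves=[
    [[-33.4,20.8,0,0,0,0,1],[-33.4,20.8,0,0,0,0,1],[-33.4,20.8,0,0,0,0,1],[0,0,0,0,0,0,1],[0,0,0,0,0,0,1]],
  ],
)

```text
t: 36.03
position: [0.5784, 0.0124, 0.2006]
tool_rot: [-0.001, 0.709, 0.706, -0.002]
contact_force: [0.3, 0.3, -3.3]
finger_gap: 0.0513
grip_force: 30.0
```

>>> jog_arm(
  moves=[
    [[0,0,0,0,0,0,1],[0,0,0,0,0,0,1],[0,0,0,0,0,0,1]],
  ],
)

```text
t: 36.28
position: [0.5784, 0.0157, 0.2031]
tool_rot: [-0.0, 0.707, 0.708, -0.0]
contact_force: [0.1, 0.3, -2.6]
finger_gap: 0.0514
grip_force: 30.0
```

>>> jog_arm(
  moves=[
    [[-0.5,0.5,20,0,0,0,1],[0,0,12,0,0,0,1],[0,0,12,0,0,0,1],[0,0,12,0,0,0,1],[0,0,0,0,0,0,1]],
  ],
)

```text
t: 36.7
position: [0.5784, 0.0152, 0.1455]
tool_rot: [-0.001, 0.707, 0.708, -0.001]
contact_force: [0.5, -0.1, -2.9]
finger_gap: 0.0514
grip_force: 30.0
```

>>> jog_arm(
  moves=[
    [[0,0,3,0,0,0,1],[0,0,3,0,0,0,1],[0,0,0,0,0,0,1]],
  ],
)

```text
t: 36.95
position: [0.5793, 0.0147, 0.1417]
tool_rot: [-0.0, 0.707, 0.707, 0.0]
contact_force: [-0.6, 0.7, -2.8]
finger_gap: 0.0514
grip_force: 30.0
```

>>> jog_arm(
  moves=[
    [[0,0,2,0,0,0,1],[0,0,0,0,0,0,1],[0,0,0,0,0,0,1]],
  ],
)

```text
t: 37.2
position: [0.5796, 0.0143, 0.1398]
tool_rot: [0.0, 0.707, 0.707, 0.0]
contact_force: [-0.7, 1.1, -2.5]
finger_gap: 0.0514
grip_force: 30.0
```

>>> jog_arm(
  moves=[
    [[0,0,2,0,0,0,1],[0,0,0,0,0,0,1],[0,0,0,0,0,0,1]],
  ],
)

```text
t: 37.45
position: [0.5798, 0.0142, 0.1381]
tool_rot: [0.0, 0.707, 0.707, 0.0]
contact_force: [-0.5, -0.2, 2.3]
finger_gap: 0.0512
grip_force: 30.0
```

>>> jog_arm(
  moves=[
    [[0,0,1.5,0,0,0,1],[0,0,0.5,0,0,7,1],[0,0,0.5,0,0,7,1],[0,0,0.5,0,0,7,1],[0,0,0.5,0,0,7,1]],
  ],
)

```text
t: 37.87
position: [0.579, 0.0147, 0.1359]
tool_rot: [-0.0, 0.859, 0.513, 0.0]
contact_force: [-8.9, 3.8, 15.4]
finger_gap: 0.0512
grip_force: 30.0
```

>>> jog_arm(
  moves=[
    [[0,0,0.5,0,0,7,1],[0,0,0.5,0,0,7,1],[0,0,0.5,0,0,7,1],[0,0,0.5,0,0,7,1],[0,0,0,0,0,0,1]],
  ],
)

```text
t: 38.28
position: [0.5798, 0.0152, 0.1338]
tool_rot: [-0.0, 0.957, 0.289, 0.001]
contact_force: [-4.2, 4.4, 11.0]
finger_gap: 0.0513
grip_force: 30.0
```

The second cap sinks as it turns, about 4 mm over 56°, so this is the one that fits. I'll keep screwing.

>>> jog_arm(
  moves=[
    [[0,0,0.5,0,0,7,1],[0,0,0.5,0,0,7,1],[0,0,0.5,0,0,7,1],[0,0,0.5,0,0,7,1],[0,0,0.5,0,0,7,1]],
  ],
)

```text
t: 38.7
position: [0.5806, 0.0152, 0.1315]
tool_rot: [-0.001, 1.0, -0.012, 0.002]
contact_force: [-4.2, 3.9, 11.5]
finger_gap: 0.0512
grip_force: 30.0
```

>>> jog_arm(
  moves=[
    [[0,0,0.5,0,0,7,1],[0,0,0.5,0,0,7,1],[0,0,0.5,0,0,7,1],[0,0,0.5,0,0,7,1],[0,0,0.5,0,0,7,1]],
  ],
)

```text
t: 39.12
position: [0.5812, 0.0152, 0.1292]
tool_rot: [-0.001, 0.95, -0.312, 0.002]
contact_force: [-3.0, 3.8, 13.0]
finger_gap: 0.0514
grip_force: 30.0
```

```bash
python3 - <<'E'
from h import *
s=st(); print(s["ft_torque"])
E
```

```text
t39.12 pos [581.2  15.2 129.2] yaw -36.3 tilt [0.004 0.001] F [-3.   3.8 13. ] gap 51.4 q6 0.57 q1 0.36
[1.77899064 1.01476788 0.09251106]
```

>>> jog_arm(
  moves=[
    [[0,0,0.5,0,0,7,1],[0,0,0.5,0,0,7,1],[0,0,0.5,0,0,7,1],[0,0,0.5,0,0,7,1],[0,0,0.5,0,0,7,1]],
  ],
)

```text
t: 39.53
position: [0.5809, 0.0148, 0.1268]
tool_rot: [-0.001, 0.813, -0.583, 0.001]
contact_force: [-4.1, 3.0, 13.1]
finger_gap: 0.0509
grip_force: 30.0
```

>>> jog_arm(
  moves=[
    [[0,0,0.5,0,0,7,1],[0,0,0.5,0,0,7,1],[0,0,0.5,0,0,7,1],[0,0,0,0,0,0,1]],
  ],
)

```text
t: 39.87
position: [0.5805, 0.015, 0.125]
tool_rot: [0.001, -0.692, 0.722, -0.001]
contact_force: [-3.9, 4.5, 12.0]
finger_gap: 0.0514
grip_force: 30.0
```

>>> jog_arm(
  moves=[
    [[0,0,0.5,0,0,7,1],[0,0,0.5,0,0,7,1],[0,0,0.5,0,0,7,1],[0,0,0,0,0,0,1]],
  ],
)

```text
t: 40.2
position: [0.5806, 0.0155, 0.1242]
tool_rot: [0.002, -0.549, 0.836, -0.0]
contact_force: [-7.3, 7.0, 17.7]
finger_gap: 0.0514
grip_force: 30.0
```

```bash
python3 - <<'E'
from h import *
s=st(); print(s["ft_torque"])
E
```

```text
t40.20 pos [580.6  15.5 124.2] yaw -113.4 tilt [0.003 0.001] F [-7.3  7.  17.7] gap 51.4 q6 -0.77 q1 0.36
[ 2.67811085  2.72135892 -0.21910484]
```

>>> jog_arm(
  moves=[
    [[0,0,0.4,0,0,7,1],[0,0,0.2,0,0,7,1],[0,0,0,0,0,7,1],[0,0,0,0,0,0,1]],
  ],
)

```text
t: 40.53
position: [0.5808, 0.0154, 0.124]
tool_rot: [0.002, -0.388, 0.922, -0.0]
contact_force: [-7.9, 6.7, 19.7]
finger_gap: 0.0511
grip_force: 30.0
```

>>> jog_arm(
  moves=[
    [[0,0,0,0,0,7,1],[0,0,0,0,0,7,1],[0,0,0,0,0,7,1],[0,0,0,0,0,0,1]],
  ],
)

```text
t: 40.87
position: [0.581, 0.0152, 0.124]
tool_rot: [0.002, -0.213, 0.977, 0.0]
contact_force: [-6.3, 6.1, 19.7]
finger_gap: 0.0512
grip_force: 30.0
```

```bash
python3 - <<'E'
from h import *
s=st(); print(s["ft_torque"])
E
```

```text
t40.87 pos [581.   15.2 124. ] yaw -155.4 tilt [0.004 0.001] F [-6.3  6.1 19.7] gap 51.2 q6 -1.50 q1 0.36
[ 2.00562865  2.33673652 -0.26128262]
```

>>> jog_arm(
  moves=[
    [[0,0,0,0,0,0,0.2],[0,0,0,0,0,0,0.2],[0,0,0,0,0,0,0.2],[0,0,-15,0,0,0,0.2],[0,0,-30,0,0,0,0.2]],
  ],
)

```text
t: 41.28
position: [0.577, 0.0136, 0.1625]
tool_rot: [-0.004, -0.216, 0.976, -0.0]
contact_force: [0.1, 0.4, -0.2]
finger_gap: 0.0696
grip_force: 0.0
```

>>> jog_arm(
  moves=[
    [[0,0,-30,0,0,0,0.2],[0,0,-20,0,0,0,0.2],[0,0,0,0,0,0,0.2],[0,0,0,0,0,0,0.2],[0,0,0,0,0,0,0.2]],
  ],
)

```text
t: 41.7
position: [0.579, 0.0141, 0.215]
tool_rot: [-0.001, -0.216, 0.976, 0.0]
contact_force: [-0.9, 0.2, -0.4]
finger_gap: 0.07
grip_force: 0.0
```

```bash
python3 - <<'E'
from h import *
s=st(); b=arm.capture("side")[:,:,::-1]; cv2.imwrite("pics/s7.png",cv2.resize(b[130:310,180:400],None,fx=3.3,fy=3.3,interpolation=2))
for z in(.071,.147): print(z,proj("side",(.5785,.0145,z)), (proj("side",(.5785,.0145,z))-[180,130])*3.3)
E
```

```text
t41.70 pos [579.   14.1 215. ] yaw -155.0 tilt [-0.001 -0.   ] F [-0.9  0.2 -0.4] gap 70.0 q6 -1.50 q1 0.36
0.071 [277.74212215 217.97820625] [322.54900308 290.32808064]
0.147 [277.76526679 198.55170865] [322.6253804  226.22063856]
```

View pics/s7.png

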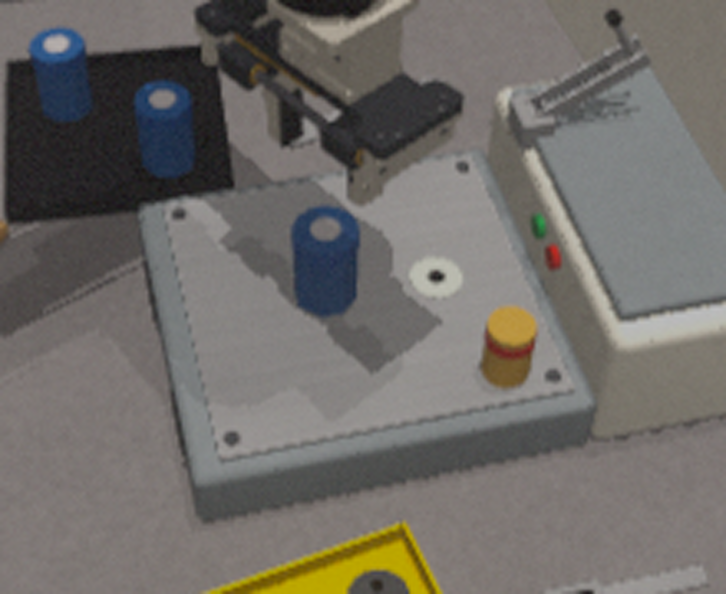

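The cap is home: its top centre is at (325,229), against a predicted (323,226). The standard is at (511,328) and the spark at (437,276). I'll turn to yaw 180 and fetch the standard.

>>> jog_arm(
  moves=[
    [[0,0,0,0,0,7,0.3],[0,0,0,0,0,7,0.3],[0,0,0,0,0,7,0.3],[0,0,0,0,0,4,0.3],[0,0,0,0,0,0,0.3]],
  ],
)

```text
t: 42.17
position: [0.5789, 0.0141, 0.2145]
tool_rot: [-0.001, 0.002, 1.0, -0.0]
contact_force: [-0.6, -0.6, -0.2]
finger_gap: 0.0614
grip_force: 0.0
```

>>> jog_arm(
  moves=[
    [[-28,-28,0,0,0,0,0.3],[-28,-28,0,0,0,0,0.3],[-28,-28,0,0,0,0,0.3],[-28,-28,0,0,0,0,0.3],[0,0,0,0,0,0,0.3]],
  ],
)

```text
t: 42.58
position: [0.6942, -0.1024, 0.2126]
tool_rot: [-0.002, 0.0, 1.0, -0.001]
contact_force: [-1.5, 1.1, -1.4]
finger_gap: 0.0614
grip_force: 0.0
```

>>> jog_arm(
  moves=[
    [[0,0,30,0,0,0,0.3],[0,0,30,0,0,0,0.3],[0,0,0,0,0,0,0.3],[0,0,0,0,0,0,0.3]],
  ],
)

```text
t: 42.92
position: [0.69, -0.0981, 0.1536]
tool_rot: [-0.003, -0.001, 1.0, -0.0]
contact_force: [1.1, -0.3, 1.3]
finger_gap: 0.0615
grip_force: 0.0
```

```bash
python3 - <<'E'
from h import *
s=st()
print("spark side",cast("side",312.4,213.6,.065),"port side",cast("side",278.5,199.3,.147))
b=arm.capture("top")[:,:,::-1]; H,S,V=cv2.split(cv2.cvtColor(b,cv2.COLOR_BGR2HSV)); print(blobs((H>100)&(H<125)&(S>120)&(V>60)))
E
```

```text
t42.92 pos [690.  -98.1 153.6] yaw -179.9 tilt [-0.005 -0.001] F [ 1.1 -0.3  1.3] gap 61.5 q6 -1.71 q1 0.14
spark side [0.67521894 0.00679671] port side [0.57952203 0.01144998]
[([271.1, 201.8], [262, 193, 19, 18, 174]), ([500.0, 256.6], [453, 201, 107, 119, 6078]), ([181.0, 230.7], [170, 221, 23, 20, 265]), ([143.1, 258.6], [131, 249, 26, 20, 300])]
```

>>> jog_arm(
  moves=[
    [[0,0,25,0,0,0,0.3],[0,0,25,0,0,0,0.3],[0,0,21,0,0,0,0.3],[0,0,0,0,0,0,0.3],[0,0,0,0,0,0,0.3]],
  ],
)

```text
t: 43.38
position: [0.692, -0.0977, 0.0863]
tool_rot: [0.0, -0.0, 1.0, -0.0]
contact_force: [0.2, 0.4, 0.6]
finger_gap: 0.0612
grip_force: 0.0
```

>>> jog_arm(
  moves=[
    [[0,0,0,0,0,0,1],[0,0,0,0,0,0,1],[0,0,0,0,0,0,1],[0,0,0,0,0,0,1],[0,0,0,0,0,0,1]],
  ],
)

```text
t: 43.8
position: [0.6921, -0.0975, 0.0863]
tool_rot: [0.001, 0.0, 1.0, 0.0]
contact_force: [-0.9, 1.9, 4.4]
finger_gap: 0.0372
grip_force: 30.0
```

>>> jog_arm(
  moves=[
    [[0,0,0,0,0,0,1],[0,0,-10,0,0,0,1],[0,0,-10,0,0,0,1],[0,0,0,0,0,0,1],[0,0,0,0,0,0,1]],
  ],
)

```text
t: 44.22
position: [0.6918, -0.0978, 0.1058]
tool_rot: [0.001, 0.0, 1.0, 0.0]
contact_force: [-0.6, 0.5, -3.5]
finger_gap: 0.0378
grip_force: 30.0
```

>>> jog_arm(
  moves=[
    [[4.4,26.4,0,0,0,0,1],[4.4,26.4,0,0,0,0,1],[4.4,26.4,0,0,0,0,1],[4.4,26.4,0,0,0,0,1],[0,0,0,0,0,0,1]],
  ],
)

```text
t: 44.63
position: [0.673, 0.0118, 0.1044]
tool_rot: [-0.0, -0.001, 1.0, 0.0]
contact_force: [-0.6, -1.0, -3.2]
finger_gap: 0.0375
grip_force: 30.0
```

>>> jog_arm(
  moves=[
    [[0,0,0,0,0,0,1],[0,0,9,0,0,0,1],[0,0,8,0,0,0,1],[0,0,0,0,0,0,1],[0,0,0,0,0,0,1]],
  ],
)

```text
t: 45.05
position: [0.6733, 0.0068, 0.0868]
tool_rot: [-0.001, 0.001, 1.0, -0.0]
contact_force: [-0.7, -0.4, -3.3]
finger_gap: 0.0371
grip_force: 30.0
```

>>> jog_arm(
  moves=[
    [[0,0,2,0,0,0,1],[0,0,0,0,0,0,1],[0,0,0,0,0,0,1]],
  ],
)

```text
t: 45.3
position: [0.6739, 0.0073, 0.0859]
tool_rot: [-0.0, 0.0, 1.0, -0.0]
contact_force: [0.1, -0.7, -2.8]
finger_gap: 0.0375
grip_force: 30.0
```

Next: release, lift, retreat and check.

>>> jog_arm(
  moves=[
    [[0,0,1,0,0,0,1],[0,0,0,0,0,0,1],[0,0,0,0,0,0,0.3],[0,0,0,0,0,0,0.3],[0,0,0,0,0,0,0.3]],
  ],
)

```text
t: 45.72
position: [0.6742, 0.008, 0.0851]
tool_rot: [0.0, 0.0, 1.0, 0.0]
contact_force: [0.9, 0.5, 0.2]
finger_gap: 0.0523
grip_force: 0.0
```

>>> jog_arm(
  moves=[
    [[0,0,-15,0,0,0,0.3],[0,0,-35,0,0,0,0.3],[0,0,-35,0,0,0,0.3],[0,0,-35,0,0,0,0.3],[0,0,0,0,0,0,0.3]],
  ],
)

```text
t: 46.13
position: [0.6778, 0.0081, 0.2136]
tool_rot: [0.006, -0.0, 1.0, 0.0]
contact_force: [1.2, -0.3, 1.5]
finger_gap: 0.0612
grip_force: 0.0
```

>>> jog_arm(
  moves=[
    [[15,-36,0,0,0,0,0.3],[15,-36,0,0,0,0,0.3],[15,-36,0,0,0,0,0.3],[15,-36,0,0,0,0,0.3],[15,-36,0,0,0,0,0.3]],
  ],
)

```text
t: 46.55
position: [0.5982, -0.1733, 0.2049]
tool_rot: [0.0, -0.0, 1.0, 0.0]
contact_force: [0.6, -0.8, -0.3]
finger_gap: 0.0617
grip_force: 0.0
```

>>> jog_arm(
  moves=[
    [[15,-36,0,0,0,0,0.3],[15,-36,0,0,0,0,0.3],[15,-36,0,0,0,0,0.3],[15,-36,0,0,0,0,0.3],[0,0,0,0,0,0,0.3]],
  ],
)

```text
t: 46.97
position: [0.5362, -0.321, 0.2048]
tool_rot: [-0.0, 0.002, 1.0, -0.0]
contact_force: [0.6, 1.1, 0.1]
finger_gap: 0.0613
grip_force: 0.0
```

```bash
python3 - <<'E'
from h import *
s=st(); t=arm.capture("top")[:,:,::-1]; b=arm.capture("side")[:,:,::-1]
c=np.hstack([cv2.resize(t[130:290,120:320],(400,320)),cv2.resize(b[130:290,200:400],(400,320))]); cv2.imwrite("pics/f.png",c)
for n,im in(("top",t),("side",b)):
    H,S,V=cv2.split(cv2.cvtColor(im,cv2.COLOR_BGR2HSV)); print(n,blobs((H>12)&(H<34)&(S>110)&(V>60)),blobs((H>100)&(H<125)&(S>120)&(V>60)))
for p in((.6745,.008,.121),(.6745,.008,.065),(.5785,.0145,.147)): print(proj("top",p),proj("side",p))
E
```

```text
t46.97 pos [ 536.2 -321.   204.8] yaw 179.7 tilt [-0.    -0.001] F [0.6 1.1 0.1] gap 61.3 q6 -1.35 q1 -0.23
top [([274.5, 168.5], [269, 162, 12, 14, 143]), ([409.6, 244.9], [388, 226, 40, 40, 1059]), ([211.0, 297.9], [199, 287, 25, 23, 167])] [([271.6, 201.8], [263, 193, 18, 18, 170]), ([510.9, 267.3], [468, 201, 92, 119, 3765]), ([180.8, 230.6], [170, 221, 23, 20, 260]), ([142.6, 258.7], [131, 249, 25, 20, 284])]
side [([171.5, 207.5], [161, 197, 21, 22, 145]), ([284.1, 358.7], [226, 291, 125, 129, 7416]), ([302.4, 295.1], [301, 291, 4, 9, 22]), ([393.0, 368.7], [381, 349, 33, 29, 221])] [([198.0, 152.6], [189, 139, 19, 27, 295]), ([229.5, 168.1], [221, 154, 17, 29, 315]), ([277.8, 209.1], [269, 193, 18, 32, 384])]
[274.08712974 167.1645814 ] [313.31328642 199.30679387]
[273.95344752 170.70658545] [312.00150871 213.3416684 ]
[271.81614248 200.9310693 ] [277.76526679 198.55170865]
```

View pics/f.png

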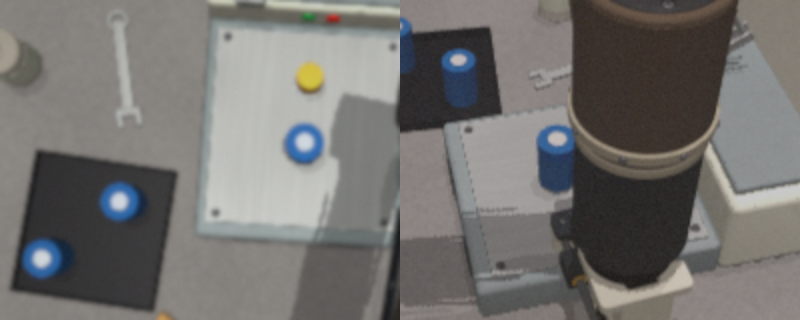

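The standard stands upright on the spark, seen at (274.5,168.5), where the spark opening projects to about (274,169). The cap is on the port, the other two caps are in the black tray, and the slugs are in the yellow tray.

```bash
python3 -c "
from station import arm
print(arm.sign_off())"
```

```text
the job is handed in; nothing more can be done
None
```

I handed the job in at about 47 s on the robot clock: four slugs are in the yellow tray, the fitting cap (second one tried) is screwed home on the port, and the other two caps are in the black tray (one tried and put back, one never moved), with the standard upright on the spark opening; camera views agree, but the judge returned no verdict.

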